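# Ready the crimping unit for its first stroke

## Robot

A 7-joint arm with a two-finger parallel gripper is mounted at the origin on the work surface. World frame = base frame: x ahead of the robot, y to its left, z up, the work surface at z = 0. Lengths are in m, angles in rad, forces in N, time in s.
With the tool pointing down it reaches from about 0.4 to 0.85 m from the base axis. Payload 10.4 kg.
Tool frame: the origin (TCP) lies at the very end of the fingers, on their centre line; the grasp point (between the pads) lies 19 mm behind it (manip.grip_depth is the distance from the TCP to the grasp point, in m); z points along the fingers, y is the direction in which the jaws open and shut (so a half turn about z gives the same grasp; the last joint's range is limited). The gripper opens to 85 mm and grips with 20 to 120 N. Pads are 22 mm wide; open, the fingers measure 114 mm over their backs; the gripper's body (76 mm by 85 mm) begins 54 mm behind the grasp point. The pads swing forward as they close: fully open they stand 13 mm farther back than shut.
Start: joints at [-1.282, 0.332, -0.065, 1.46, 0.022, 1.35, -0.088], TCP at [0.192, 0.595, 0.231] pointing down, gripper open.
Joint ranges: [-2.6, 2.6], [-0.5, 2.12], [-1.47, 1.34], [0.16, 2.42], [-1.27, 4.41], [0.06, 2.06], [-2.6, 2.6]. Speed limits (rad/s): [2.22, 2.22, 2.79, 2.79, 3.14, 3.14, 3.14].

## Interface

Orientations are given as a unit quaternion [x, y, z, w].
In Python, from workcell import manip gives the robot as it stands.
- The arm moves only by the tool step_arm, never from a script. Its argument "motion" is a list of rows, each a list of 6 numbers: the shift along the tool's x, y, z in mm, then the turn, a rotation vector about the tool's x, y, z in degrees. A call has 1 to 20 rows; each row shifts and turns the pose as measured when the row begins, along the tool's axes as they then stand; what a row does not reach is not made up. A row lasts 1/8 s, in which the tool goes at most 62.5 mm and 10.7 degrees, less where a joint would pass 70% of its speed; a pose out of reach is approached as far as the arm can. A call with a gripper value outside its range is refused whole. "jaw" is the finger opening in mm, from 0 to 85.4, set as the call begins (left out, the last holds). The fingers move at their own pace and stop on an object; "force" is the grip in N (left out, the last holds). Time passes only in rows, so rows that do not move let the fingers close. It gives the time, the measured TCP pose, the force and the opening at its end, in the units of the state.
- manip.get_obs(): the state, without advancing time (a new reading comes with each control period).
- manip.camera(name): name is "side" or "top" or "wrist"; returns the picture (420x560x3 uint8, blue, green, red); there is no depth.
- manip.camera_info(name): a dict with "camera_matrix" (3x3 intrinsics, pixels), "R" (3x3) and "t" (3): a world point X has camera coordinates R X + t. Camera axes: x right, y down, z forward; pixel columns grow to the right and rows downward; lengths in m; the calibration is good to about 2 mm. A picture is of the moment at which its call begins: read the wrist's pose just before it. camera_info takes no time and is no camera call; for the wrist camera it gives the pose at the moment of the call.
- manip.hand_in(): hands the job in, once; it reports no verdict.
The state is a dict: "clock": time; "joint_pos": joint angles; "joint_velocities": joint speeds; "tau": joint torques, N m; "position": TCP position; "ee_rot": TCP orientation; "ft_force": force on the tool from outside, world axes, zero at the start; "torque": the same for the moment, N m; "grip_width": opening from 0.0 (shut) to 1.0 (fully open).
Only numpy, scipy, OpenCV 4.12 (cv2) and the standard library are available. Lean on these libraries where they do the work, as an engineer would, in place of code of your own. Each camera call takes 0.05 s, during which the arm holds its last target.

## Task

Ready the crimping unit: first swing its blue wire-rest arm out by the red knob until it clicks home in its end detent. Then pick up the blue-handled puller, hook its fork under the rim of the red cap and pull the cap up off the reset button without the gripper touching the cap, and set puller and cap down in the small open grey tray near the puller, letting go of both. Last, press the uncovered green reset button fully down and let it go, leaving the arm home and the other things on the bench where they are.

Things in the scene. Friction and masses are not known exactly. Their poses are not given: they have to be found in the camera images.
- unit: Crimping unit, fixed: dark steel base plate 240 (x) x 260 (y) x 16 mm. Origin: centre of the plate's underside, on the bench; x and y along its sides, z up. On it a black, grey and brass applicator (x 30 to 110, y -120 to -50, top 116 mm over the bench) and the capped reset button (x -35, y -15 mm) on a yellow housing 36 x 36 mm whose top is 38 mm over the bench.
- pivot (a point): The arm's vertical pivot axis at the plate's top (unit x 50, y 100, z 16 mm); its axes are the unit's. The hub is 38 mm across. The detent is a steel ball plunger in an aluminium block beside it (unit x 38 to 62, y 28 to 52, top 46 mm over the bench).
- swing_knob (a point): Centre of the top of the red upright knob on the arm's end, 130 mm from the pivot axis: a cylinder 16 mm across and 46 mm tall (40 to 86 mm over the bench), fixed to the arm. The blue arm beneath is a bar 20 mm wide, its top 40 mm over the bench; 75 mm from the pivot it carries a steel V rest reaching 71 mm over the bench.
- rest_arm (a joint): Angle of the wire-rest arm, rad. 0: folded, pointing to the unit's -x. Grows as it swings clockwise seen from above; pi/2 (1.571): fully out at its end stop, pointing to the unit's +y. From about 1.2 a spring ball resists until about 1.42 (some 4 to 8 N at the knob), then it snaps the arm home and holds it. Elsewhere slight friction: it stays where it is left.
- button_top (a point): Centre of the top of the green reset button, 18 mm across, 60 mm above the bench, 8 mm over its black neck (25 x 25 mm), hidden under the cap at first.
- reset_button (a joint): Travel of the reset button, m: 0 up, 0.005 fully down; about 2 N starts it, 5 N holds it fully down; it springs back up.
- cap_seat (a point): Centre of the top of the yellow housing (unit x -35, y -15, z 38 mm), where the cap's underside sits; its axes are the unit's.
- cap: Red square cap over the button, 28 mm high, 30 g, sides parallel to the unit's. Origin: centre of its underside, z up. Skirt 34 x 34 mm outside, 28 inside; a flat rim 54 x 54 mm, 4 mm thick, stands out all round, its underside 14 mm above the cap's underside (52 mm over the bench when fitted). Rubber pads grip it: 5 to 10 N upward frees it; off after 14 mm.
- puller: C-shaped puller standing on its fork, 0.1 to 0.16 kg. Origin: centre of the fork's underside; x points out of the fork's open end, z up. Two level steel tines, 5 mm thick, x -34 to +34 mm, 8 mm wide, 40 mm apart inside (56 outside), joined at the back (x -42 to -32), where a post rises. The cap fits between the tines with its rim resting on them.
- puller_grip (a point): Middle of the blue grip bar over the fork's middle, 62 mm above the fork's underside; axes as the puller's. The bar: 64 mm long (x), 14 mm wide (y), 40 to 78 mm above the fork's underside; below it is open to the front and sides.
- tray: Small open grey tray, fixed, 170 (x) x 140 (y) x 40 mm high, walls and floor 5 mm. Origin: centre of its underside, on the bench. It stands on the right of the unit near the puller; the two may be exchanged.
- gauge: Bystander: brass height gauge on the base plate; leave it alone.
- pliers: Bystander: pliers with one red and one blue handle; leave it alone.
- driver: Bystander: yellow screwdriver; leave it alone.
- oil: Bystander: white oil bottle with a red lid; leave it alone.
- spool: Bystander: white terminal spool; leave it alone.
- cup: Bystander: orange cup; leave it alone.
There are look-alikes about, which are no part of the job. Of the things that look like the puller, the middle-sized one is meant.

How it is judged:
On the way, in this order (a step that is already met when the one before it is completed fails the run):
1. the wire-rest arm has been swung out and sits home in its end detent (value of joint rest_arm above 1.51 rad and velocity of joint rest_arm between -0.05 and 0.05 rad/s), for 0.2 s.
2. the cap hangs free on the puller, at least 20 mm above its seat (z of cap in the frame of cap_seat above 0.02 m and contact force between puller and cap above 0.05 N and value of joint rest_arm above 1.51 rad), for 0.2 s.
3. puller and cap are in the tray and let go of (x of puller in the frame of tray between -0.075 and 0.075 m and y of puller in the frame of tray between -0.06 and 0.06 m and z of puller in the frame of tray between 0 and 0.045 m and x of cap in the frame of tray between -0.075 and 0.075 m and y of cap in the frame of tray between -0.06 and 0.06 m and z of cap in the frame of tray between 0 and 0.045 m and contact force between the fingers and puller below 0.05 N), for 0.2 s.
4. the reset button is pressed fully down (value of joint reset_button above 0.004 m), for 0.05 s.
At the end, for the whole second after the job is handed in: The arm is in its end detent (joint above 1.51 rad), the button is back up, and the puller and the cap rest still in the tray (origins within 75 mm in x and 60 mm in y of the tray's centre and less than 45 mm above its underside) (x of puller in the frame of tray between -0.075 and 0.075 m and y of puller in the frame of tray between -0.06 and 0.06 m and z of puller in the frame of tray between 0 and 0.045 m and x of cap in the frame of tray between -0.075 and 0.075 m and y of cap in the frame of tray between -0.06 and 0.06 m and z of cap in the frame of tray between 0 and 0.045 m and value of joint rest_arm above 1.51 rad and value of joint reset_button below 0.001 m and linear speed of each of puller, cap below 0.02 m/s); the robot touches nothing.
It fails at once if the gripper touches the cap with more than 2 N (contact force between the fingers and cap above 2 N).
It fails at once if a bystander is moved by more than 40 mm (distance of any of gauge, pliers, driver, oil, spool, cup from where it was at the start of the episode above 0.04 m).
It also fails if it takes over 67 s, if anything falls off the work surface, if the arm or the gripper's body presses on something with over 40 N, if the wrist force passes 120 N, or if a joint passes its speed limit or range.

## Working session

There is one attempt and no reset: what is moved stays moved. The work goes in short steps, Python scripts to look and compute and a tool call to move; the robot and the scene stay as the last step left them, time stands still between calls to the robot, and variables do not carry over. Pictures are saved under pics/ and viewed, and the job is handed in when it is done.

Besides the shell and the picture viewer there is one more tool, called after ">>>" by a JSON object that holds its "op" and its "data", one argument or row to a line. step_arm: Moves the arm, as the interface text tells. Its arguments: {"type":"object","properties":{"motion":{"type":"array"},"jaw":{"type":"number"},"force":{"type":"number"}},"required":["motion"]}

```bash
mkdir -p pics; ls; python3 - <<'E'
from workcell import manip
import cv2
o=manip.get_obs(); print(o['clock'],o['position'],o['ee_rot'],o['grip_width'])
for n in ['side','top','wrist']:
    i=manip.camera_info(n); print(n,i['camera_matrix'],i['R'],i['t'])
    cv2.imwrite(f'pics/{n}0.png',manip.camera(n))
E
```

```text
pics
0.0 [0.19160625 0.59449186 0.23051448] [ 1.55226399e-01  9.87878652e-01 -7.27365870e-04 -7.45219466e-05] 0.9997167673569907
side [[405.7263232    0.         279.95272095]
 [  0.         405.7263232  204.1699615 ]
 [  0.           0.           1.        ]] [[ 0.97060917 -0.24053013 -0.0079437 ]
 [-0.13582876 -0.52026341 -0.84313495]
 [ 0.19866654  0.81943349 -0.53764334]] [-0.5522423   0.16351538  0.95599381]
top [[382.74213906   0.         276.60403538]
 [  0.         382.74213906 209.2674324 ]
 [  0.           0.           1.        ]] [[ 0.00734085 -0.99989808 -0.01224481]
 [-0.99312933 -0.0058599  -0.11687509]
 [ 0.11679143  0.01301864 -0.99307113]] [0.01074408 0.56706229 1.25853845]
wrist [[315.70603869   0.         286.86717423]
 [  0.         315.70603869 210.78381988]
 [  0.           0.           1.        ]] [[ 0.30728445  0.95161629 -0.00164524]
 [ 0.90823868 -0.29276056  0.29898788]
 [ 0.28404008 -0.0933686  -0.95425549]] [-0.62397663 -0.03857401  0.37981073]
```

View pics/top0.png

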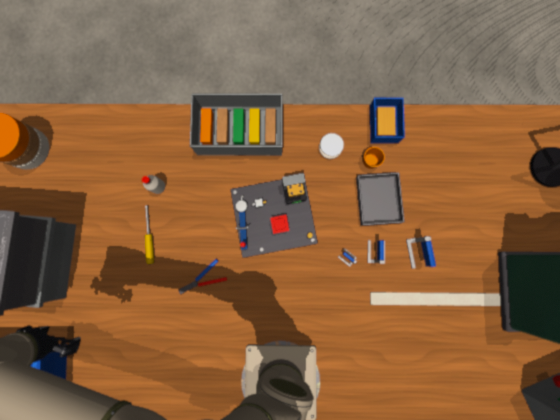

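View pics/side0.png

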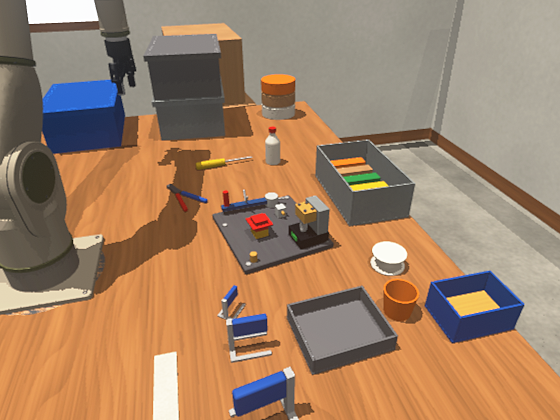

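View pics/wrist0.png

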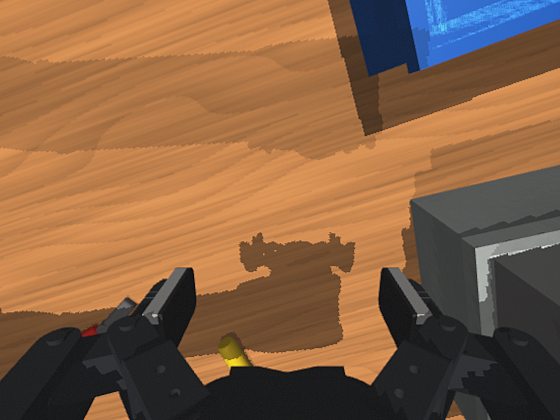

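The top view shows the unit around (273,217), the cap at (280,224), the knob at (243,245), the tray at (380,198), and three puller-like things at (347,257), (377,251) and (422,252). The middle-sized one is probably at (377,251). Next I'll enlarge crops to check.

```bash
python3 - <<'E'
import cv2
t=cv2.imread('pics/top0.png'); s=cv2.imread('pics/side0.png')
cv2.imwrite('pics/c1.png',cv2.resize(t[165:270,225:325],None,fx=5.6,fy=5.6,interpolation=cv2.INTER_CUBIC))
cv2.imwrite('pics/c2.png',cv2.resize(t[160:280,330:450],None,fx=5,fy=5,interpolation=cv2.INTER_CUBIC))
cv2.imwrite('pics/c3.png',cv2.resize(s[180:280,205:335],None,fx=6,fy=6,interpolation=cv2.INTER_CUBIC))
cv2.imwrite('pics/c4.png',cv2.resize(s[270:420,200:400],None,fx=4,fy=4,interpolation=cv2.INTER_CUBIC))
E
```

```text
(no output)
```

View pics/c1.png

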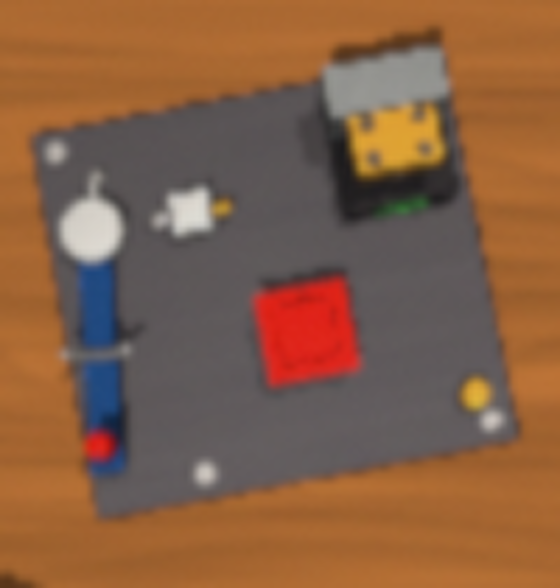

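View pics/c2.png

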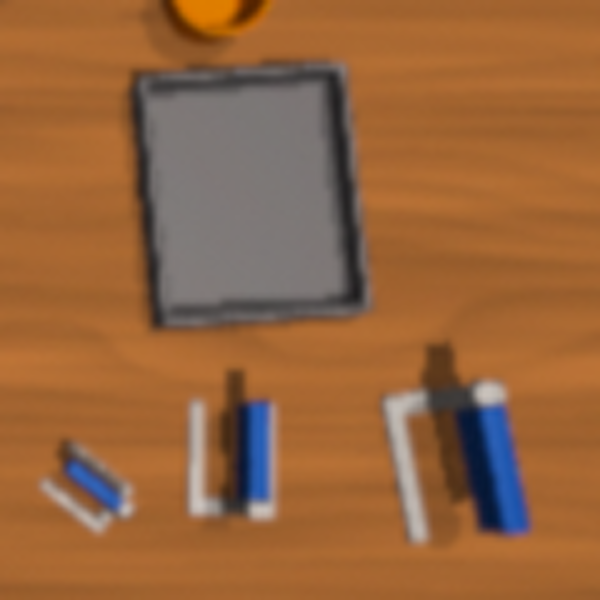

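View pics/c3.png

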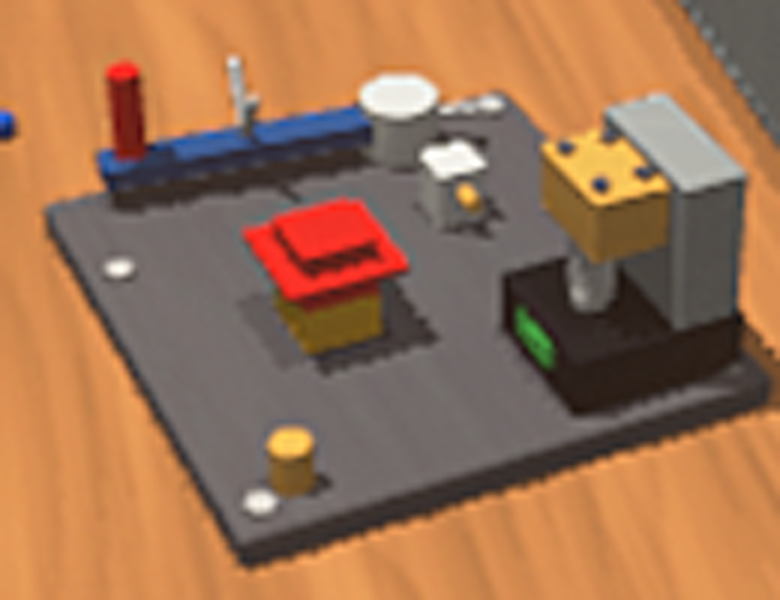

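View pics/c4.png

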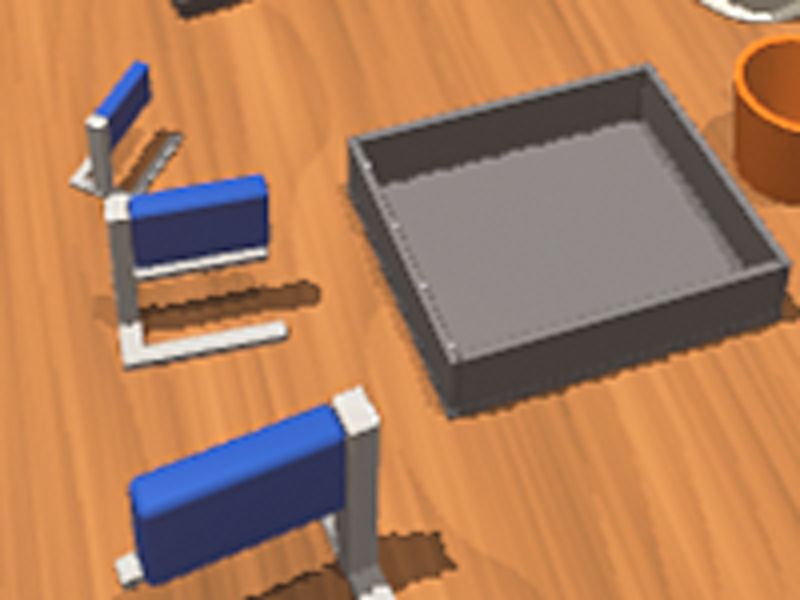

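The pullers are: small at (347,257), middle at (377,251), large at (422,252). I choose the middle one, whose open end points to world +x, towards the tray. Its size should be checked. Next I'll measure.

```bash
cat > h.py <<'E'
import numpy as np, cv2
from workcell import manip
def bp(name,u,v,z,info=None):
    i=info or manip.camera_info(name); K,R,t=map(np.array,(i['camera_matrix'],i['R'],i['t']))
    d=R.T@np.linalg.solve(K,[u,v,1.]); c=-R.T@t
    return c+d*(z-c[2])/d[2]
def proj(name,X,info=None):
    i=info or manip.camera_info(name); K,R,t=map(np.array,(i['camera_matrix'],i['R'],i['t']))
    p=K@(R@np.array(X,float)+t); return p[:2]/p[2]
def crop(p,s,x0,y0): return (p[0]+.5)/s+x0-.5,(p[1]+.5)/s+y0-.5
E
python3 - <<'E'
from h import *
np.set_printoptions(precision=4,suppress=True)
def T(p,z,s=5.6,x=225,y=165,n='top'): return bp(n,*crop(p,s,x,y),z)
def S3(p,z): return T(p,z,6,205,180,'side')
def S4(p,z): return T(p,z,4,200,270,'side')
def T2(p,z): return T(p,z,5,330,160)
print('plate',T((33,133),.016),T((100,518),.016),T((520,438),.016))
print('plate side BL,BR,',S3((48,210),.016),S3((245,555),.016))
print('hub?',T((92,230),.046)); print('knob',T((98,445),.086),S3((124,70),.086))
print('cap rim corners',[T(p,.056)for p in[(252,293),(343,272),(362,368),(268,388)]],'side',[S3(p,.056)for p in[(245,236),(296,300),(410,268)]])
print('tray top',[T2(p,.04)for p in[(133,73),(343,65),(370,310),(153,327)]],'side',[S4(p,.04)for p in[(350,140),(455,365),(790,265),(648,67)]])
print('bar top ends mid',[T2(p,.078)for p in[(246,401),(270,402),(248,500),(272,500)]])
print('side post top/bar end',[S4(p,.078)for p in[(119,200),(130,195),(265,177)]])
print('left tine',[T2(p,.005)for p in[(192,401),(204,401),(190,515)]])
print('big bar',[T2(p,.078)for p in[(478,398),(518,530)]],'tine',[T2(p,.005)for p in[(385,405),(420,543)]])
E
```

```text
plate [0.6407 0.1743 0.016 ] [0.4058 0.1288 0.016 ] [ 0.4556 -0.1242  0.016 ]
plate side BL,BR, [0.4068 0.1263 0.016 ] [ 0.4552 -0.1301  0.016 ]
hub? [0.5769 0.1336 0.046 ]
knob [0.4478 0.1236 0.086 ] [0.4477 0.1254 0.086 ]
cap rim corners [array([0.5387, 0.0372, 0.056 ]), array([ 0.5515, -0.0165,  0.056 ]), array([ 0.4948, -0.0279,  0.056 ]), array([0.4827, 0.0273, 0.056 ])] side [array([0.4841, 0.0244, 0.056 ]), array([ 0.4965, -0.0268,  0.056 ]), array([ 0.5471, -0.0164,  0.056 ])]
tray top [array([ 0.6873, -0.2542,  0.04  ]), array([ 0.6935, -0.396 ,  0.04  ]), array([ 0.5273, -0.409 ,  0.04  ]), array([ 0.515 , -0.2646,  0.04  ])] side [array([ 0.5166, -0.2726,  0.04  ]), array([ 0.5273, -0.4102,  0.04  ]), array([ 0.693 , -0.3973,  0.04  ]), array([ 0.6819, -0.2617,  0.04  ])]
bar top ends mid [array([ 0.4648, -0.3156,  0.078 ]), array([ 0.4642, -0.331 ,  0.078 ]), array([ 0.4016, -0.3154,  0.078 ]), array([ 0.4017, -0.3307,  0.078 ])]
side post top/bar end [array([ 0.3969, -0.3168,  0.078 ]), array([ 0.4022, -0.3152,  0.078 ]), array([ 0.4637, -0.3199,  0.078 ])]
left tine [array([ 0.4674, -0.2974,  0.005 ]), array([ 0.4674, -0.3055,  0.005 ]), array([ 0.3904, -0.2944,  0.005 ])]
big bar [array([ 0.4677, -0.4642,  0.078 ]), array([ 0.3839, -0.4864,  0.078 ])] tine [array([ 0.4656, -0.4283,  0.005 ]), array([ 0.3728, -0.4488,  0.005 ])]
```

```bash
cat >> h.py <<'E'
from scipy.spatial.transform import Rotation as Ro
def down(phi): # tool z down, y axis at angle phi deg
    a=np.radians(phi); y=np.array([np.cos(a),np.sin(a),0]); z=np.array([0,0,-1.]); return np.stack([np.cross(y,z),y,z],1)
def plan(wps,smax=55,amax=9.5):
    """wps list of (pos,phi[,n]); prints rows"""
    o=manip.get_obs(); p=np.array(o['position']); R=Ro.from_quat(o['ee_rot'])
    for w in wps:
        P=np.array(w[0],float); T=Ro.from_matrix(down(w[1]))
        rv=(R.inv()*T).as_rotvec(degrees=True)
        n=w[2] if len(w)>2 else int(max(1,np.ceil(np.linalg.norm(P-p)/smax*1e3),np.ceil(np.linalg.norm(rv)/amax)))
        rows=[]
        for k in range(n):
            d=R.as_matrix().T@((P-p)/(n-k))*1e3
            r=(R.inv()*T).as_rotvec(degrees=True)/(n-k)
            rows.append([round(float(v),1) for v in (*d,*r)])
            p=p+(P-p)/(n-k); R=R*Ro.from_rotvec(r,degrees=True)
        print(str(rows).replace(' ',''))
def st():
    o=manip.get_obs(); R=Ro.from_quat(o['ee_rot']).as_matrix()
    print('t %.2f'%o['clock'],'p',np.round(o['position'],4),'phi %.2f'%np.degrees(np.arctan2(R[1,1],R[0,1])),'z',np.round(R[:,2],3),'F',np.round(o['ft_force'],1),'w %.3f'%o['grip_width'],'j',np.round(o['joint_pos'],2))
E
python3 -c "
from h import *
st(); plan([((.448,.1245,.19),92)])"
```

```text
t 0.15 p [0.1916 0.5946 0.2307] phi 72.14 z [-0.    -0.001 -1.   ] F [-0.1  0.7 -0.4] w 1.000 j [-1.28  0.33 -0.06  1.46  0.02  1.35 -0.09]
[[-38.8,-36.9,4.1,-0.0,-0.0,-2.0],[-37.5,-38.2,4.1,-0.0,-0.0,-2.0],[-36.2,-39.5,4.1,-0.0,-0.0,-2.0],[-34.8,-40.7,4.1,-0.0,-0.0,-2.0],[-33.4,-41.9,4.1,-0.0,-0.0,-2.0],[-31.9,-43.0,4.1,-0.0,-0.0,-2.0],[-30.4,-44.1,4.1,-0.0,-0.0,-2.0],[-28.8,-45.1,4.1,-0.0,-0.0,-2.0],[-27.2,-46.1,4.1,-0.0,-0.0,-2.0],[-25.6,-47.0,4.1,-0.0,-0.0,-2.0]]
```

>>> {"op": "step_arm", "data": {
  "motion": [
    [-39,-37,4,0,0,-2],
    [-37,-38,4,0,0,-2],
    [-36,-39,4,0,0,-2],
    [-35,-41,4,0,0,-2],
    [-33,-42,4,0,0,-2],
    [-32,-43,4,0,0,-2],
    [-30,-44,4,0,0,-2],
    [-29,-45,4,0,0,-2],
    [-27,-46,4,0,0,-2],
    [-26,-47,4,0,0,-2],
    [0,0,0,0,0,0]
  ],
  "jaw": 40
}}

```text
clock: 1.52
position: [0.4564, 0.1105, 0.1875]
ee_rot: [-0.025, 1.0, -0.001, -0.001]
ft_force: [-0.3, 0.6, 0.1]
grip_width: 0.47
```

```bash
python3 -c "
from h import *
st(); i=manip.camera_info('wrist'); cv2.imwrite('pics/w1.png',manip.camera('wrist'))
np.savez('w1.npz',**i)
print(bp('wrist',280,200,.0,i),proj('wrist',(.448,.1245,.086)))
plan([((.448,.1245,.19),92)])"
```

```text
t 1.52 p [0.4564 0.1105 0.1875] phi 92.84 z [-0.002 -0.002 -1.   ] F [-0.3  0.6  0.1] w 0.470 j [-0.7   0.01  0.37  1.93 -0.    1.21  1.29]
[0.47103089 0.10316028 0.        ] [302.52957745 202.83670803]
[[7.0,12.1,-2.4,-0.1,-0.1,1.0]]
```

View pics/w1.png

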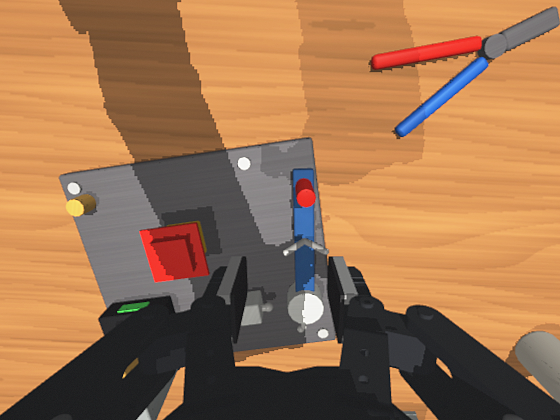

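The wrist view shows the knob top at (306,197), the cap at about (174,252), plate corners at (61,176) and (312,139), and the hub top at (306,308). I'll enlarge to refine the unit pose.

```bash
python3 - <<'E'
import cv2
t=cv2.imread('pics/w1.png')
cv2.imwrite('pics/c5.png',cv2.resize(t[130:350,50:350],None,fx=2.6,fy=2.6,interpolation=cv2.INTER_CUBIC))
E
```

```text
(no output)
```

View pics/c5.png

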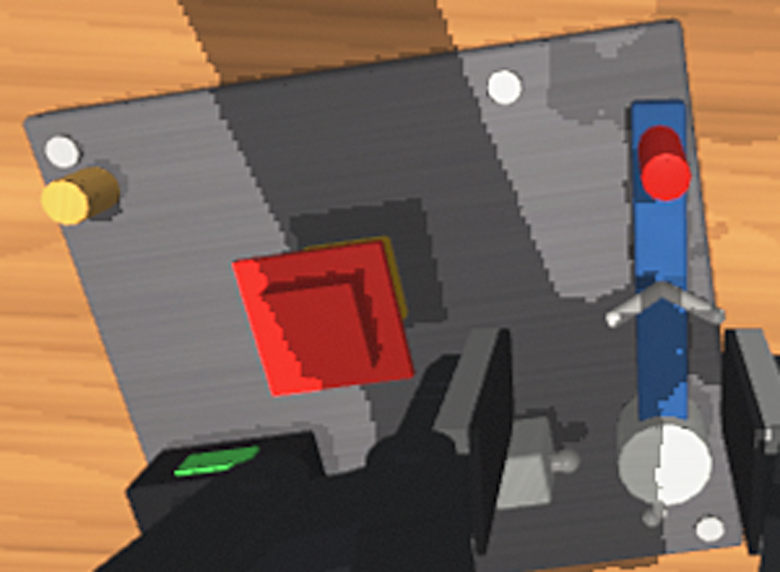

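```bash
python3 - <<'E'
from h import *
np.set_printoptions(precision=4,suppress=True)
i=dict(np.load('w1.npz'))
W=lambda p,z:bp('wrist',*crop(p,2.6,50,130),z,i)
print('BR,BL',W((26,122),.016),W((679,25),.016))
c=np.array([W(p,.056) for p in[(234,262),(387,240),(413,375),(273,396)]]);print('rim',c,c.mean(0),np.linalg.norm(np.diff(c,axis=0),axis=1))
print('knob',W((666,177),.086),'hub',W((665,465),.05))
c=np.array([bp('top',*crop(p,5.6,225,165),.056) for p in[(252,293),(343,272),(362,368),(268,388)]]);print(c.mean(0))
E
```

```text
BR,BL [ 0.4532 -0.1197  0.016 ] [0.404  0.1307 0.016 ]
rim [[ 0.4913 -0.025   0.056 ]
 [ 0.4803  0.0298  0.056 ]
 [ 0.5333  0.0377  0.056 ]
 [ 0.5448 -0.0152  0.056 ]] [0.5124 0.0068 0.056 ] [0.0559 0.0536 0.0541]
knob [0.4445 0.1246 0.086 ] hub [0.5715 0.1347 0.05  ]
[0.5169 0.005  0.056 ]
```

```bash
python3 -c "
from h import *
plan([((.447,.1245,.12),93.5),((.447,.1245,.056),93.5,3)])"
```

```text
[[3.9,6.1,33.8,-0.0,-0.1,-0.3],[3.9,6.1,33.8,-0.0,-0.1,-0.3]]
[[-0.0,0.0,21.3,-0.0,-0.0,0.0],[-0.0,0.0,21.3,-0.0,-0.0,0.0],[-0.0,0.0,21.3,-0.0,-0.0,0.0]]
```

>>> {"op": "step_arm", "data": {
  "motion": [
    [4,6,30,0,0,0],
    [4,6,30,0,0,-0.5],
    [0,0,4,0,0,0]
  ],
  "jaw": 40
}}

```text
clock: 1.95
position: [0.4459, 0.1276, 0.1226]
ee_rot: [-0.032, 0.999, 0.0, -0.001]
ft_force: [0.3, -0.0, 0.1]
grip_width: 0.463
```

```bash
python3 -c "
from h import *
st(); i=manip.camera_info('wrist'); cv2.imwrite('pics/w2.png',manip.camera('wrist'))
plan([((.447,.1245,.056),93.5,3)])"
```

```text
t 1.95 p [0.4459 0.1276 0.1226] phi 93.67 z [-0.001  0.001 -1.   ] F [ 0.3 -0.   0.1] w 0.463 j [-0.71  0.07  0.35  2.02 -0.03  1.06  1.28]
[[-0.1,-1.0,22.4,0.0,-0.0,0.0],[-0.1,-1.0,22.4,0.0,-0.0,0.0],[-0.1,-1.0,22.4,0.0,-0.0,0.0]]
```

View pics/w2.png

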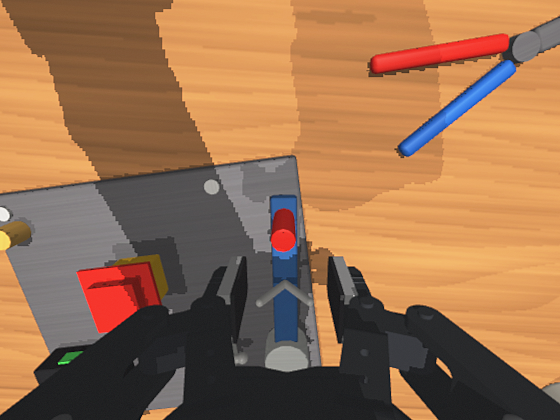

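The knob (283,240) lies between the fingers. I'm lowering over it.

>>> {"op": "step_arm", "data": {
  "motion": [
    [0,-1,22,0,0,0],
    [0,-1,22,0,0,0],
    [0,-1,20,0,0,0],
    [0,0,2,0,0,0]
  ]
}}

```text
clock: 2.5
position: [0.4501, 0.1273, 0.0609]
ee_rot: [-0.033, 0.999, 0.002, 0.003]
ft_force: [0.0, -0.0, 0.9]
grip_width: 0.469
```

>>> {"op": "step_arm", "data": {
  "motion": [
    [0,0,0,0,0,0],
    [0,0,0,0,0,0]
  ],
  "jaw": 26
}}

```text
clock: 2.75
position: [0.4514, 0.1282, 0.0631]
ee_rot: [-0.033, 0.999, 0.003, 0.004]
ft_force: [0.0, 0.1, -0.0]
grip_width: 0.302
```

```bash
python3 -c "
from h import *
st(); i=manip.camera_info('wrist'); a=manip.camera('wrist');b=manip.camera('side')
cv2.imwrite('pics/w3.png',np.hstack([a[150:],cv2.resize(b[150:285,180:340],None,fx=2,fy=2)]))
C=np.array([.578,.1326]);
plan([((*(C+.131*np.array([np.cos(np.radians(q)),np.sin(np.radians(q))])),.056),q-90,1) for q in np.arange(183.5-6,100,-6)])"
```

```text
t 2.75 p [0.4514 0.1282 0.0631] phi 93.75 z [ 0.009  0.006 -1.   ] F [ 0.   0.1 -0. ] w 0.302 j [-0.7   0.16  0.35  2.07 -0.07  0.91  1.33]
[[3.7,10.4,7.0,0.3,0.5,6.3]]
[[-0.7,13.7,-0.0,-0.0,-0.0,6.0]]
[[-0.7,13.7,0.0,0.0,0.0,6.0]]
[[-0.7,13.7,-0.0,-0.0,-0.0,6.0]]
[[-0.7,13.7,0.0,0.0,0.0,6.0]]
[[-0.7,13.7,-0.0,-0.0,-0.0,6.0]]
[[-0.7,13.7,0.0,0.0,0.0,6.0]]
[[-0.7,13.7,-0.0,-0.0,-0.0,6.0]]
[[-0.7,13.7,0.0,0.0,0.0,6.0]]
[[-0.7,13.7,-0.0,-0.0,-0.0,6.0]]
[[-0.7,13.7,0.0,0.0,0.0,6.0]]
[[-0.7,13.7,-0.0,-0.0,-0.0,6.0]]
[[-0.7,13.7,0.0,0.0,-0.0,6.0]]
```

View pics/w3.png

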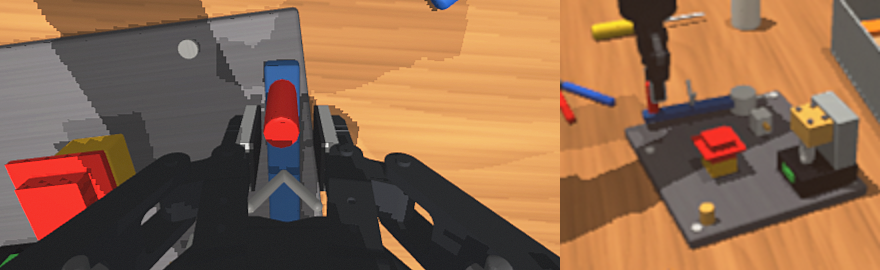

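The knob stands between the pads and is clear of the V. I'm starting the swing.

>>> {"op": "step_arm", "data": {
  "motion": [
    [3,10,6,0.3,0.5,6],
    [0,13,1,0,0,6],
    [-0.7,13.7,0,0,0,6],
    [-0.7,13.7,0,0,0,6],
    [-0.7,13.7,0,0,0,6],
    [-0.7,13.7,0,0,0,6]
  ]
}}

```text
clock: 3.6
position: [0.4676, 0.202, 0.0575]
ee_rot: [0.288, 0.958, -0.0, -0.001]
ft_force: [0.3, -1.6, -0.9]
grip_width: 0.301
```

```bash
cat > arc.py <<'E'
from h import *
st(); p=np.array(manip.get_obs()['position'])
C=np.array([.578,.1326]); d=p[:2]-C; a=np.degrees(np.arctan2(d[1],d[0]))%360
print('r %.4f ang %.1f theta~%.1f'%(np.hypot(*d),a,191-a))
plan([((*(C+.131*np.array([np.cos(np.radians(q)),np.sin(np.radians(q))])),.056),q-90,1) for q in list(np.arange(a-6,101,-6))+[101]])
E
python3 arc.py
```

```text
t 3.60 p [0.4676 0.202  0.0575] phi 56.48 z [-0.001  0.    -1.   ] F [ 0.3 -1.6 -0.9] w 0.301 j [-0.83  0.26  0.38  1.97 -0.12  0.93  0.59]
r 0.1304 ang 147.8 theta~43.2
[[0.2,13.7,1.5,-0.0,-0.1,4.6]]
[[-0.7,13.7,-0.0,-0.0,-0.0,6.0]]
[[-0.7,13.7,0.0,0.0,-0.0,6.0]]
[[-0.7,13.7,-0.0,-0.0,0.0,6.0]]
[[-0.7,13.7,0.0,0.0,-0.0,6.0]]
[[-0.7,13.7,-0.0,-0.0,0.0,6.0]]
[[-0.7,13.7,0.0,0.0,-0.0,6.0]]
[[-0.5,11.0,-0.0,-0.0,0.0,4.8]]
```

Tracking is good. I'm continuing.

>>> {"op": "step_arm", "data": {
  "motion": [
    [0,13.7,1,0,0,5],
    [-0.7,13.7,0,0,0,6],
    [-0.7,13.7,0,0,0,6],
    [-0.7,13.7,0,0,0,6],
    [-0.7,13.7,0,0,0,6],
    [-0.7,13.7,0,0,0,6]
  ]
}}

```text
clock: 4.35
position: [0.5284, 0.2539, 0.0568]
ee_rot: [0.571, 0.821, -0.004, -0.003]
ft_force: [-11.5, -6.4, 8.3]
grip_width: 0.303
```

```bash
python3 arc.py
```

```text
t 4.35 p [0.5284 0.2539 0.0568] phi 20.36 z [-0.008 -0.003 -1.   ] F [-11.5  -6.4   8.3] w 0.303 j [-0.9   0.44  0.46  1.77 -0.23  1.    0.01]
r 0.1310 ang 112.2 theta~78.8
[[-0.3,13.7,0.6,-0.5,0.0,4.1]]
[[-0.5,11.9,0.0,0.0,0.0,5.2]]
```

>>> {"op": "step_arm", "data": {
  "motion": [
    [-0.5,13.7,-1,-0.5,0,4],
    [-0.5,12,0,0,0,5],
    [0,4,0,0,0,1]
  ]
}}

```text
clock: 4.72
position: [0.5551, 0.2618, 0.057]
ee_rot: [0.642, 0.766, -0.003, -0.002]
ft_force: [-11.7, -2.6, 7.3]
grip_width: 0.309
```

```bash
python3 arc.py; python3 -c "
from h import *
a=manip.camera('wrist');b=manip.camera('side')
cv2.imwrite('pics/w4.png',np.hstack([a[150:],cv2.resize(b[150:285,180:340],None,fx=2,fy=2)]))"
```

```text
t 4.72 p [0.5551 0.2618 0.057 ] phi 10.07 z [-0.006 -0.002 -1.   ] F [-11.7  -2.6   7.3] w 0.309 j [-0.9   0.5   0.5   1.69 -0.27  1.02 -0.14]
r 0.1313 ang 100.1 theta~90.9
[[-0.3,-2.1,1.0,-0.4,0.1,-0.9]]
```

View pics/w4.png

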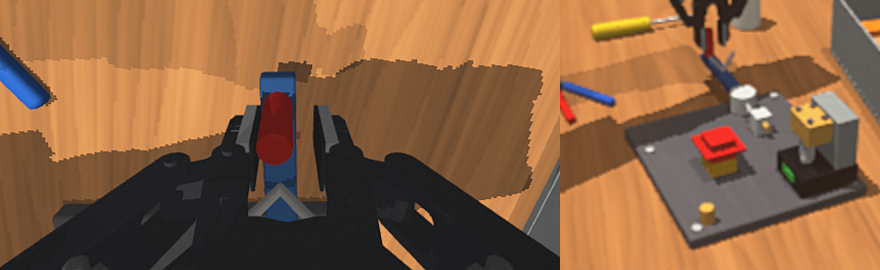

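>>> {"op": "step_arm", "data": {
  "motion": [
    [-0.3,4,0.5,0,0,1]
  ]
}}

```text
clock: 4.95
position: [0.5553, 0.2618, 0.0563]
ee_rot: [0.648, 0.762, -0.006, -0.004]
ft_force: [-27.5, -7.3, 21.8]
grip_width: 0.303
```

```bash
python3 arc.py
```

```text
t 4.95 p [0.5553 0.2618 0.0563] phi 9.25 z [-0.014 -0.004 -1.   ] F [-27.5  -7.3  21.8] w 0.303 j [-0.9   0.51  0.5   1.69 -0.28  1.03 -0.15]
r 0.1312 ang 99.9 theta~91.1
[[-0.2,-2.4,0.3,-0.8,0.1,-1.7]]
```

The force jumps with no motion, so the arm is on its end stop. I'm backing off and rising.

>>> {"op": "step_arm", "data": {
  "motion": [
    [0,-5,0,-0.5,0,0],
    [0,-2,-2,-0.4,0,0]
  ],
  "jaw": 40
}}

```text
clock: 5.2
position: [0.5482, 0.2607, 0.0587]
ee_rot: [0.647, 0.763, 0.001, 0.001]
ft_force: [-0.1, 1.0, 0.3]
grip_width: 0.467
```

```bash
python3 arc.py;  python3 -c "
from h import *
plan([((.545,.26,.20),9,4)])
b=manip.camera('side');cv2.imwrite('pics/s5.png',cv2.resize(b[130:285,180:340],None,fx=4,fy=4))"
```

```text
t 5.20 p [0.5482 0.2607 0.0587] phi 9.37 z [ 0.002 -0.001 -1.   ] F [-0.1  1.   0.3] w 0.467 j [-0.92  0.48  0.5   1.72 -0.26  1.01 -0.16]
r 0.1315 ang 103.1 theta~87.9
[[-0.3,4.9,2.7,0.1,0.1,-1.6]]
[[-0.1,-0.7,-35.3,0.0,0.0,0.1],[-0.1,-0.7,-35.3,0.0,0.0,0.1],[-0.1,-0.8,-35.3,0.0,0.0,0.1],[-0.1,-0.8,-35.3,0.0,0.0,0.1]]
```

View pics/s5.png

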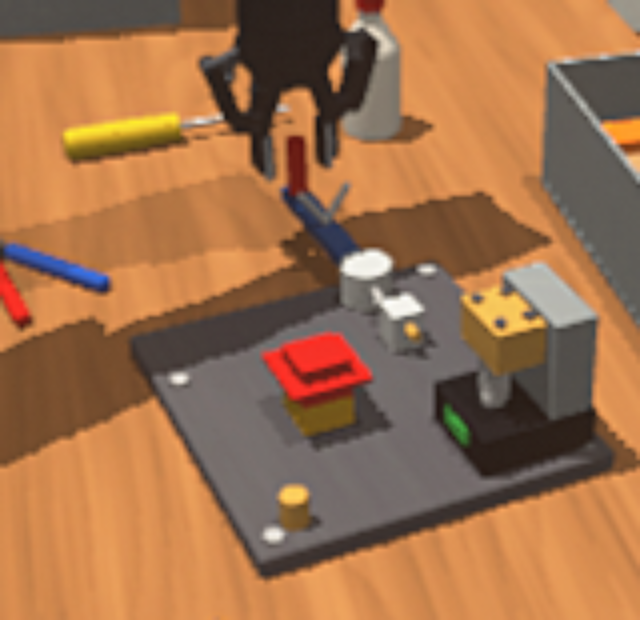

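>>> {"op": "step_arm", "data": {
  "motion": [
    [0,0,-25,0,0,0],
    [0,0,-40,0,0,0],
    [0,0,-40,0,0,0],
    [0,0,-40,0,0,0]
  ]
}}

```text
clock: 5.75
position: [0.5468, 0.2603, 0.2063]
ee_rot: [0.646, 0.763, -0.0, 0.001]
ft_force: [0.3, 0.1, 0.0]
grip_width: 0.468
```

```bash
python3 -c "
from h import *
st()
i=manip.camera_info('wrist'); cv2.imwrite('pics/w6.png',manip.camera('wrist'));np.savez('w6.npz',**i)
print(proj('wrist',(.578,.1326,.05),i), proj('wrist',(.578-.0248,.1326+.1276,.086),i))
plan([((.425,-.3235,.20),-90)])"
```

```text
t 5.75 p [0.5468 0.2603 0.2063] phi 9.48 z [ 0.002 -0.002 -1.   ] F [0.3 0.1 0. ] w 0.468 j [-0.96  0.33  0.55  1.58 -0.17  1.28 -0.22]
[295.76014682 308.98385865] [294.14338525 204.98395917]
[[-50.6,-19.9,0.9,0.0,-0.0,9.0],[-53.1,-11.7,0.9,0.0,-0.0,9.0],[-54.2,-3.2,1.0,0.0,-0.0,9.0],[-54.1,5.4,1.0,0.0,-0.0,9.0],[-52.5,13.8,1.1,0.0,-0.0,9.0],[-49.7,21.9,1.1,0.0,-0.0,9.0],[-45.7,29.4,1.1,0.0,-0.0,9.0],[-40.5,36.2,1.1,0.0,-0.0,9.0],[-34.3,42.2,1.1,0.0,-0.0,9.0],[-27.2,47.0,1.1,0.0,-0.0,9.0],[-19.5,50.7,1.1,0.0,-0.0,9.0]]
```

View pics/w6.png

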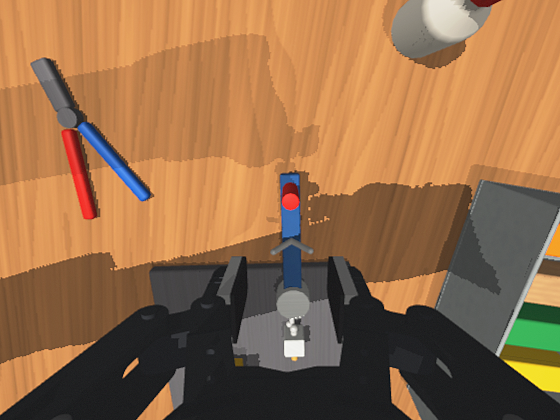

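The arm stands square to the plate edge and lines up with the plunger block: knob at (290,200), hub at (293,303), so it is home. Next is the puller.

>>> {"op": "step_arm", "data": {
  "motion": [
    [-51,-20,1,0,0,9],
    [-53,-12,1,0,0,9],
    [-54,-3,1,0,0,9],
    [-54,5,1,0,0,9],
    [-52,14,1,0,0,9],
    [-50,22,1,0,0,9],
    [-46,29,1,0,0,9],
    [-40,36,1,0,0,9],
    [-34,42,1,0,0,9],
    [-27,47,1,0,0,9],
    [-19,51,1,0,0,9],
    [0,0,0,0,0,0]
  ],
  "jaw": 85
}}

```text
clock: 7.3
position: [0.4146, -0.3388, 0.1987]
ee_rot: [1.0, -0.022, 0.015, -0.004]
ft_force: [0.1, 0.3, -0.9]
grip_width: 0.998
```

```bash
python3 -c "
from h import *
st()
i=manip.camera_info('wrist'); cv2.imwrite('pics/w7.png',manip.camera('wrist'));np.savez('w7.npz',**i)
print(proj('wrist',(.4333,-.3235,.078),i))
plan([((.4333,-.3235,.20),-90)])"
```

```text
t 7.30 p [ 0.4146 -0.3388  0.1987] phi -92.48 z [ 0.03   0.007 -1.   ] F [ 0.1  0.3 -0.9] w 0.998 j [-0.38  0.24  1.15  1.8  -0.26  1.23 -0.77]
[268.94365467 187.71165161]
[[17.0,-13.7,-0.7,-0.5,-1.8,-2.2]]
```

View pics/w7.png

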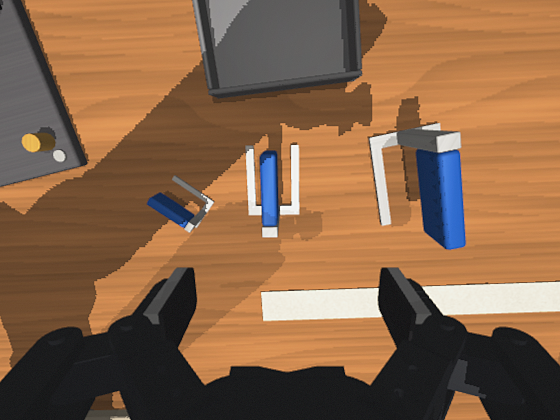

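The three candidates are at (180,205) small, (270,185) middle and (430,190) large, so the middle one at (270,185) is meant. I'll measure it in a crop.

```bash
python3 - <<'E'
import cv2
t=cv2.imread('pics/w7.png')
cv2.imwrite('pics/c8.png',cv2.resize(t[135:245,220:320],None,fx=5.4,fy=5.4,interpolation=cv2.INTER_CUBIC))
E
```

```text
(no output)
```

View pics/c8.png

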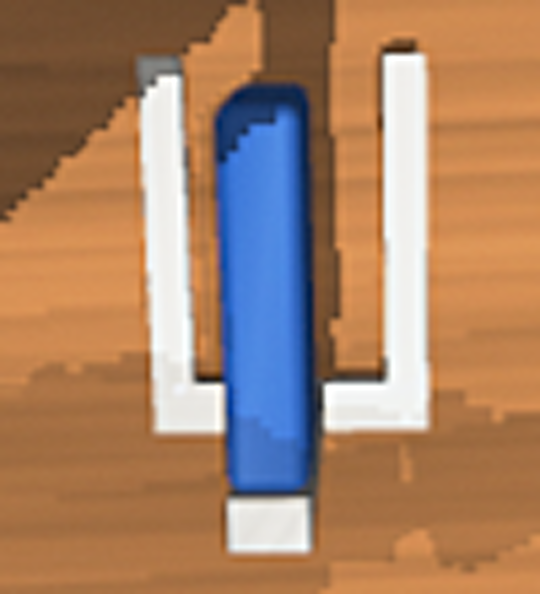

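```bash
python3 - <<'E'
from h import *
np.set_printoptions(precision=4,suppress=True)
i=dict(np.load('w7.npz'))
W=lambda p,z:bp('wrist',*crop(p,5.4,220,135),z,i)
F=np.array([W(p,.005) for p in[(137,57),(427,52),(430,432),(155,432)]])
print(F, 'width',np.linalg.norm(F[0]-F[1]),np.linalg.norm(F[2]-F[3]),'len',np.linalg.norm(F[1]-F[2]))
m1=(F[0]+F[1])/2;m2=(F[2]+F[3])/2;d=m1-m2;print('yaw',np.degrees(np.arctan2(d[1],d[0])),'origin',m2+d/np.linalg.norm(d)*.042)
print('bar top',W((262,90),.078),W((268,488),.078),W((268,525),.078))
E
```

```text
[[ 0.4652 -0.2955  0.005 ]
 [ 0.4637 -0.352   0.005 ]
 [ 0.3867 -0.35    0.005 ]
 [ 0.389  -0.2931  0.005 ]] width 0.05651663520620113 0.05692266995022117 len 0.07706414992782316
yaw -1.624748185329232 origin [ 0.4298 -0.3228  0.005 ]
bar top [ 0.4641 -0.3246  0.078 ] [ 0.3998 -0.3218  0.078 ] [ 0.3934 -0.3214  0.078 ]
```

```bash
python3 -c "
from h import *
plan([((.432,-.3235,.13),-91.8),((.432,-.3235,.046),-91.8)])"
```

```text
[[6.8,-6.5,34.6,-0.3,-0.9,-0.2],[7.3,-6.6,34.5,-0.3,-0.9,-0.2]]
[[0.0,-0.0,42.0,0.0,0.0,0.0],[0.0,-0.0,42.0,0.0,0.0,0.0]]
```

>>> {"op": "step_arm", "data": {
  "motion": [
    [7,-6.5,34,-0.3,-0.9,0],
    [7,-6.5,32,-0.3,-0.9,0],
    [0,0,0,0,0,0]
  ],
  "jaw": 55
}}

```text
clock: 7.72
position: [0.4351, -0.3201, 0.1324]
ee_rot: [1.0, -0.015, 0.001, -0.0]
ft_force: [-0.3, -0.5, 0.5]
grip_width: 0.645
```

```bash
python3 -c "
from h import *
st()
i=manip.camera_info('wrist'); cv2.imwrite('pics/w9.png',manip.camera('wrist'))
plan([((.432,-.3235,.046),-91.8,3)])"
```

```text
t 7.72 p [ 0.4351 -0.3201  0.1324] phi -91.71 z [ 0.002  0.001 -1.   ] F [-0.3 -0.5  0.5] w 0.645 j [-0.34  0.37  1.07  1.85 -0.36  1.13 -0.74]
[[-1.2,0.8,29.3,0.0,-0.1,0.0],[-1.1,0.8,29.3,0.0,-0.1,0.0],[-1.1,0.8,29.3,0.0,-0.1,0.0]]
```

View pics/w9.png

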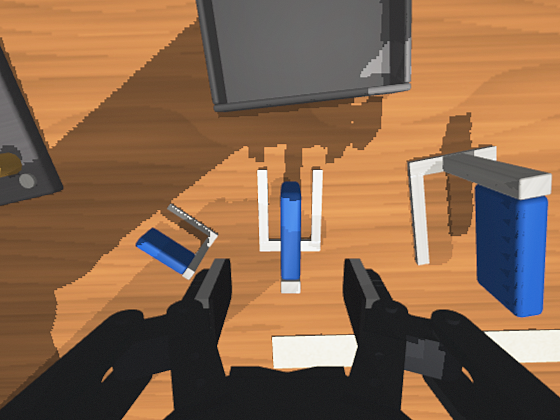

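The puller bar (290,230) lies midway between the fingers. I'm lowering, then gripping.

>>> {"op": "step_arm", "data": {
  "motion": [
    [-1,0.8,29,0,0,0],
    [-1,0.8,29,0,0,0],
    [-1,0.8,26,0,0,0],
    [-1,0.5,3,0,0,0]
  ]
}}

```text
clock: 8.28
position: [0.4358, -0.3251, 0.0523]
ee_rot: [1.0, -0.013, 0.008, 0.001]
ft_force: [-0.5, -0.2, 1.2]
grip_width: 0.646
```

```bash
python3 -c "
from h import *
st()
cv2.imwrite('pics/w10.png',manip.camera('wrist'))
plan([((.432,-.3235,.044),-91.8,1)])"
```

```text
t 8.28 p [ 0.4358 -0.3251  0.0523] phi -91.48 z [ 0.016 -0.003 -1.   ] F [-0.5 -0.2  1.2] w 0.646 j [-0.23  0.48  0.97  1.92 -0.49  0.98 -0.64]
[[-4.3,-2.0,8.8,0.2,-1.0,0.3]]
```

View pics/w10.png

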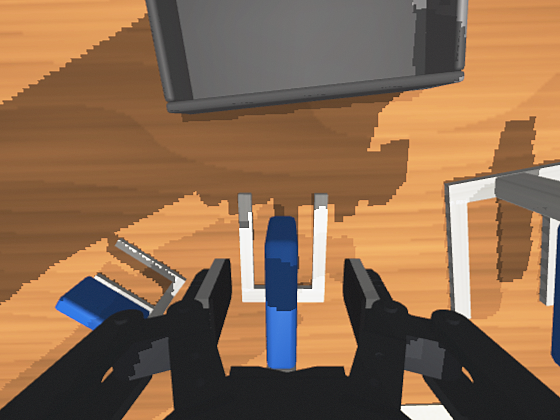

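>>> {"op": "step_arm", "data": {
  "motion": [
    [-5,-2,9,0.2,-1,0],
    [-1,0,1,0,0,0]
  ]
}}

```text
clock: 8.57
position: [0.4315, -0.3239, 0.045]
ee_rot: [1.0, -0.013, 0.001, 0.0]
ft_force: [0.2, 0.4, 0.5]
grip_width: 0.646
```

>>> {"op": "step_arm", "data": {
  "motion": [
    [0,0,0,0,0,0],
    [0,0,0,0,0,0],
    [0,0,0,0,0,0]
  ],
  "jaw": 0,
  "force": 60
}}

```text
clock: 8.95
position: [0.432, -0.3241, 0.0459]
ee_rot: [1.0, -0.012, 0.002, 0.0]
ft_force: [0.5, 0.7, -1.0]
grip_width: 0.152
```

```bash
python3 -c "
from h import *
st()
cv2.imwrite('pics/w11.png',manip.camera('wrist'))
plan([((.43,-.3235,.17),-91.8,4)])"
```

```text
t 8.95 p [ 0.432  -0.3241  0.0459] phi -91.43 z [ 0.004 -0.001 -1.   ] F [ 0.5  0.7 -1. ] w 0.152 j [-0.23  0.49  0.96  1.92 -0.49  0.98 -0.63]
[[-0.4,-0.1,-31.0,0.0,-0.1,0.1],[-0.4,-0.1,-31.0,0.0,-0.1,0.1],[-0.4,-0.1,-31.0,0.0,-0.1,0.1],[-0.5,-0.1,-31.0,0.0,-0.1,0.1]]
```

View pics/w11.png

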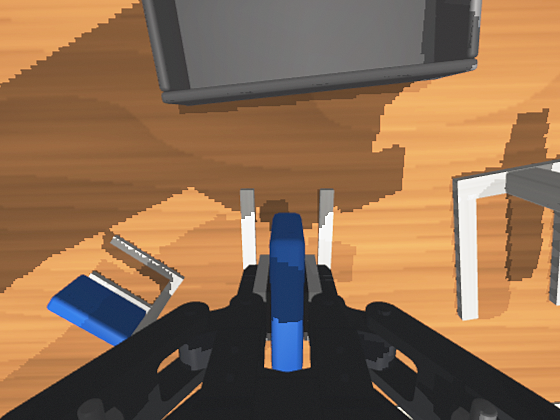

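The puller is gripped (opening about 13 mm). I'm lifting it and carrying it to a standoff in front of the cap.

>>> {"op": "step_arm", "data": {
  "motion": [
    [0,0,-31,0,0,0],
    [0,0,-31,0,0,0],
    [0,0,-31,0,0,0],
    [0,0,-31,0,0,0]
  ]
}}

```text
clock: 9.5
position: [0.4298, -0.3232, 0.171]
ee_rot: [1.0, -0.013, -0.001, -0.0]
ft_force: [0.5, 0.2, -1.3]
grip_width: 0.154
```

```bash
python3 -c "
from h import *
st()
plan([((.425,-.013,.16),-79)])"
```

```text
t 9.50 p [ 0.4298 -0.3232  0.171 ] phi -91.48 z [-0.001  0.001 -1.   ] F [ 0.5  0.2 -1.3] w 0.154 j [-0.38  0.32  1.12  1.81 -0.3   1.2  -0.77]
[[-2.1,-51.7,1.9,-0.0,0.0,-2.1],[-0.3,-51.7,1.9,-0.0,0.0,-2.1],[1.6,-51.7,1.9,-0.0,0.0,-2.1],[3.5,-51.6,1.9,-0.0,0.0,-2.1],[5.4,-51.4,1.9,-0.0,0.0,-2.1],[7.2,-51.2,1.8,-0.0,0.0,-2.1]]
```

>>> {"op": "step_arm", "data": {
  "motion": [
    [-2,-40,2,0,0,-2],
    [-1,-46,2,0,0,-2],
    [1,-46,2,0,0,-2],
    [3,-46,2,0,0,-2],
    [4,-46,2,0,0,-2],
    [6,-46,2,0,0,-2],
    [6,-36,0,0,0,-1],
    [0,0,0,0,0,0]
  ]
}}

```text
clock: 10.5
position: [0.4222, -0.0091, 0.1603]
ee_rot: [0.995, 0.103, 0.002, -0.0]
ft_force: [0.2, -1.4, -0.8]
grip_width: 0.154
```

```bash
python3 -c "
from h import *
st()
plan([((.425,-.013,.13),-79)])
i=manip.camera_info('wrist'); cv2.imwrite('pics/w12.png',manip.camera('wrist'));np.savez('w12.npz',**i)"
```

```text
t 10.50 p [ 0.4222 -0.0091  0.1603] phi -78.23 z [ 0.004  0.001 -1.   ] F [ 0.2 -1.4 -0.8] w 0.154 j [-1.   -0.17  0.86  2.09  0.14  1.16 -1.57]
[[1.8,4.4,30.3,-0.0,-0.2,0.8]]
```

View pics/w12.png

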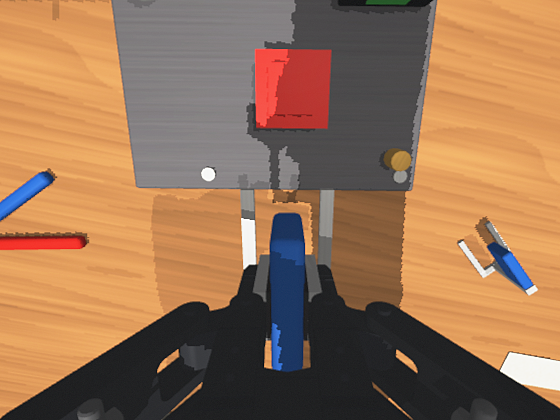

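The wrist view shows the held fork's tips at about (248,190) and (326,190), and the cap at (292,88), roughly on the fork's centre line. I'll measure exactly.

```bash
python3 - <<'E'
import cv2
t=cv2.imread('pics/w12.png')
cv2.imwrite('pics/c12.png',cv2.resize(t[40:280,200:400],None,fx=3,fy=2.5,interpolation=cv2.INTER_CUBIC))
cv2.imwrite('pics/c12b.png',cv2.resize(t[40:200,225:350],None,fx=4.6,fy=3.7,interpolation=cv2.INTER_CUBIC)) 
cv2.imwrite('pics/c12c.png',cv2.resize(t[40:140,240:345],None,fx=6,fy=6,interpolation=cv2.INTER_CUBIC)) 
cv2.imwrite('pics/c12d.png',cv2.resize(t[180:280,235:340],None,fx=6,fy=6,interpolation=cv2.INTER_CUBIC)) 
E
```

```text
(no output)
```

View pics/c12c.png

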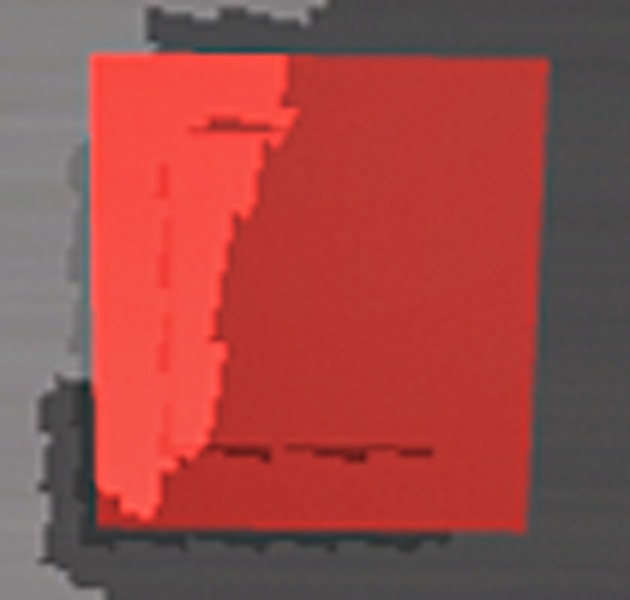

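View pics/c12d.png

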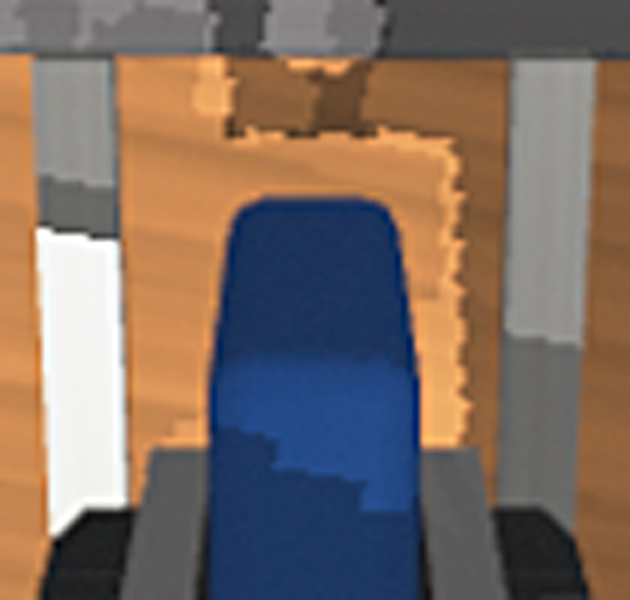

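```bash
python3 - <<'E'
from h import *
np.set_printoptions(precision=4,suppress=True)
i=dict(np.load('w12.npz'))
D=lambda p,z:bp('wrist',*crop(p,6,235,180),z,i)
C=lambda p,z:bp('wrist',*crop(p,6,240,40),z,i)
zt=.1603-.0459+.005
a=D((35,62),zt),D((48,530),zt),D((597,62),zt),D((575,520),zt)
print(a,'w',np.linalg.norm(a[0]-a[2]),np.linalg.norm(a[1]-a[3]))
m1=(a[0]+a[2])/2;m2=(a[1]+a[3])/2;d=m1-m2;fy=np.degrees(np.arctan2(d[1],d[0]));print('fork mid',m1,m2,'yaw',fy)
c=np.array([C(p,.056) for p in[(90,54),(550,58),(526,532),(97,528)]]);c0=c.mean(0)
print('cap',c,c0,np.linalg.norm(np.diff(c,axis=0),axis=1))
e=(c[0]+c[1]-c[2]-c[3]);f=(c[0]+c[3]-c[1]-c[2]);print('cap yaw',np.degrees(np.arctan2(e[1],e[0])),np.degrees(np.arctan2(-f[0],f[1])))
u=d/np.linalg.norm(d);l=np.array([-u[1],u[0],0]);print('lateral of cap wrt fork line(left+)',(c0-m1)@l,'ahead of tip',(c0-m1)@u)
b=[D(p,.1603+.032) for p in[(250,200),(390,200)]];print('bar',b)
E
```

```text
(array([0.448 , 0.0244, 0.1194]), array([0.3973, 0.0147, 0.1194]), array([ 0.4594, -0.0303,  0.1194]), array([ 0.41  , -0.0405,  0.1194])) w 0.055860532146825397 0.056593736151672916
fork mid [ 0.4537 -0.003   0.1194] [ 0.4037 -0.0129  0.1194] yaw 11.194280073954259
cap [[ 0.5345  0.0374  0.056 ]
 [ 0.5451 -0.0158  0.056 ]
 [ 0.492  -0.026   0.056 ]
 [ 0.4814  0.0271  0.056 ]] [0.5132 0.0057 0.056 ] [0.0542 0.0541 0.0541]
cap yaw 10.932289397071425 11.259164964417423
lateral of cap wrt fork line(left+) -0.0030733208880685675 ahead of tip 0.060075931349238956
bar [array([0.4614, 0.0028, 0.1923]), array([ 0.4632, -0.0056,  0.1923])]
```

>>> {"op": "step_arm", "data": {
  "motion": [
    [4,1.5,24,0,-0.2,0],
    [4,1.5,24,0,0,0],
    [2,1,22,0,0,0],
    [0,0,0,0,0,0]
  ]
}}

```text
clock: 11.05
position: [0.4339, -0.0172, 0.0893]
ee_rot: [0.995, 0.098, 0.001, -0.0]
ft_force: [0.4, 0.1, -0.9]
grip_width: 0.156
```

```bash
python3 -c "
from h import *
st()
i=manip.camera_info('wrist'); a=manip.camera('wrist'); cv2.imwrite('pics/w13.png',a);np.savez('w13.npz',**i)
cv2.imwrite('pics/c13.png',cv2.resize(a[60:300,190:390],None,fx=3.5,fy=2.5,interpolation=cv2.INTER_CUBIC))
b=manip.camera('side');cv2.imwrite('pics/s13.png',cv2.resize(b[170:280,190:340],None,fx=5,fy=5,interpolation=cv2.INTER_CUBIC))"
```

```text
t 11.05 p [ 0.4339 -0.0172  0.0893] phi -78.77 z [ 0.003  0.    -1.   ] F [ 0.4  0.1 -0.9] w 0.156 j [-1.01  0.03  0.98  2.15 -0.03  0.97 -1.39]
```

View pics/w13.png

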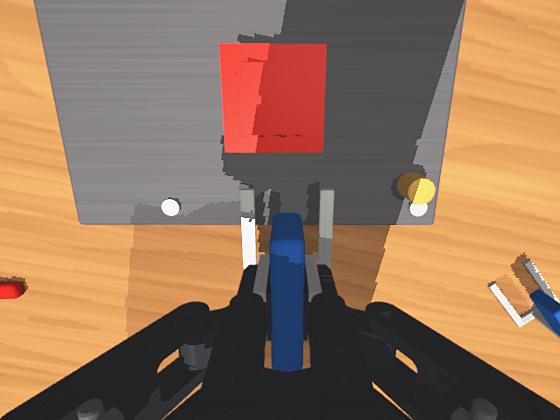

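View pics/s13.png

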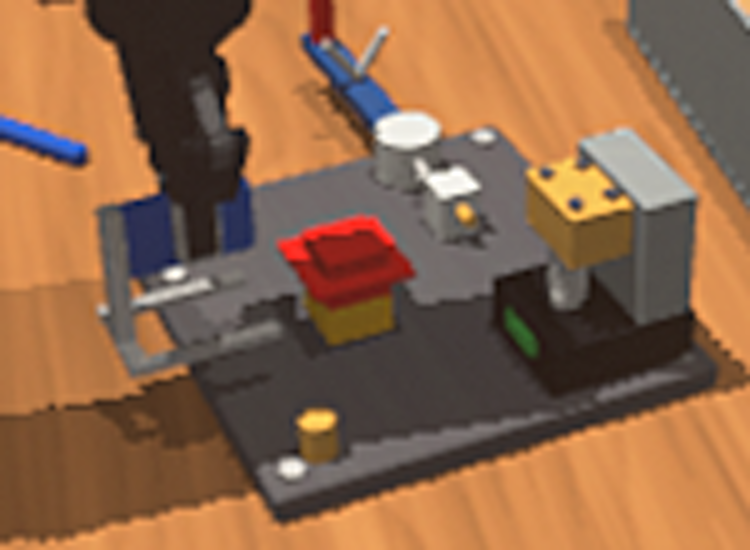

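```bash
python3 - <<'E'
import cv2
t=cv2.imread('pics/w13.png')
cv2.imwrite('pics/c13c.png',cv2.resize(t[35:160,210:335],None,fx=4.8,fy=4.8,interpolation=cv2.INTER_CUBIC)) 
cv2.imwrite('pics/c13d.png',cv2.resize(t[180:280,235:340],None,fx=6,fy=6,interpolation=cv2.INTER_CUBIC)) 
E
```

```text
(no output)
```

View pics/c13c.png

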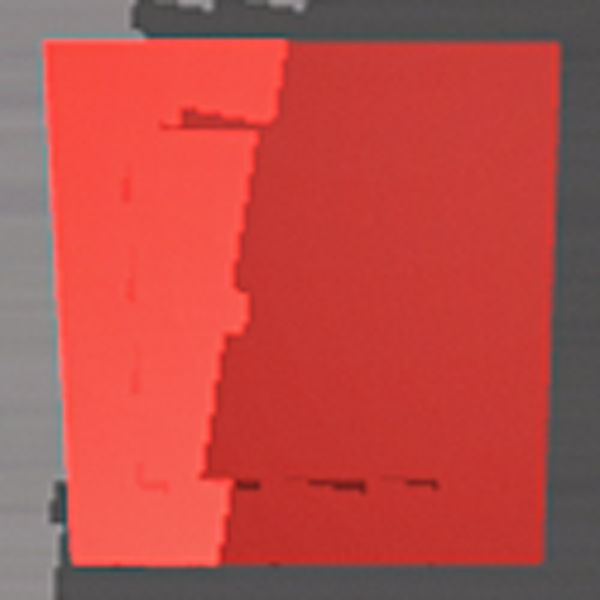

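View pics/c13d.png

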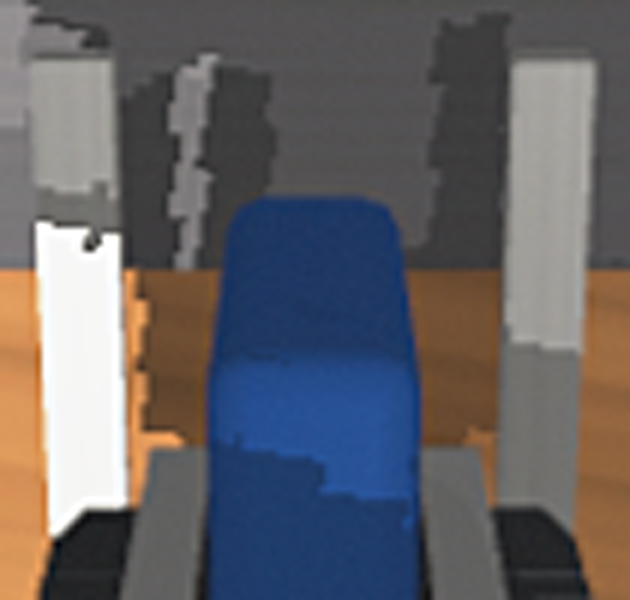

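```bash
python3 - <<'E'
from h import *
np.set_printoptions(precision=4,suppress=True)
i=dict(np.load('w13.npz'))
D=lambda p,z:bp('wrist',*crop(p,6,235,180),z,i)
C=lambda p,z:bp('wrist',*crop(p,4.8,210,35),z,i)
zt=.0893-.0459+.005
a=D((30,60),zt),D((48,530),zt),D((597,60),zt),D((575,520),zt)
m1=(a[0]+a[2])/2;m2=(a[1]+a[3])/2;d=m1-m2;print('w',np.linalg.norm(a[0]-a[2]),'fork tip mid',m1,m2,'yaw',np.degrees(np.arctan2(d[1],d[0])))
c=np.array([C(p,.056) for p in[(43,40),(560,40),(542,565),(70,565)]]);c0=c.mean(0)
e=(c[0]+c[1]-c[2]-c[3]);f=(c[0]+c[3]-c[1]-c[2]);print(c0,np.linalg.norm(np.diff(c,axis=0),axis=1),'cap yaw',np.degrees(np.arctan2(e[1],e[0])),np.degrees(np.arctan2(-f[0],f[1])))
u=np.array([np.cos(np.radians(11.1)),np.sin(np.radians(11.1)),0]);l=np.array([-u[1],u[0],0]);mm=(m1+m2)/2
print('lat',(c0-m1)@l,(c0-m2)@l,'ahead of tip',(c0-m1)@u)
E
```

```text
w 0.05633521296742019 fork tip mid [ 0.4656 -0.0111  0.0484] [ 0.4153 -0.0208  0.0484] yaw 10.93472001816161
[0.5133 0.0058 0.056 ] [0.0539 0.0542 0.0542] cap yaw 10.970714810104475 11.205038906596505
lat 0.007416576316774805 0.007268766899324694 ahead of tip 0.05000129608588438
```

>>> {"op": "step_arm", "data": {
  "motion": [
    [0,-5,0,0,0,0],
    [0,-2,0,0,-0.1,0],
    [0,0,0,0,0,0]
  ]
}}

```text
clock: 11.52
position: [0.4346, -0.0089, 0.0926]
ee_rot: [0.995, 0.098, 0.003, -0.002]
ft_force: [0.5, 0.0, -0.6]
grip_width: 0.156
```

```bash
cat > lat.py <<'E'
from h import *
st(); p=np.array(manip.get_obs()['position'])
q=np.array([.5151,.0061]); u=np.array([.9813,.1925]); d=q-p[:2]
print('to go ahead %.1f left %.1f mm'%(1e3*d@u,1e3*d@np.array([-u[1],u[0]])))
E
python3 lat.py
```

```text
t 11.53 p [ 0.4346 -0.0089  0.0926] phi -78.74 z [ 0.006  0.004 -1.   ] F [ 0.5  0.  -0.6] w 0.156 j [-1.02  0.02  0.97  2.15 -0.03  0.98 -1.41]
to go ahead 81.9 left -0.7 mm
```

```bash
python3 -c "
from h import *
u=np.array([.9813,.1925]); q=np.array([.5151,.0061])-.070*u
plan([((*q,.0894),-78.8,2)])"
```

```text
[[5.9,0.4,1.7,-0.1,-0.2,0.0],[5.9,0.4,1.6,-0.1,-0.2,0.0]]
```

>>> {"op": "step_arm", "data": {
  "motion": [
    [6,0.4,2,-0.1,-0.3,0],
    [5,0.4,2,-0.1,-0.2,0]
  ]
}}

```text
clock: 11.78
position: [0.4464, -0.0069, 0.0889]
ee_rot: [0.995, 0.098, -0.001, -0.0]
ft_force: [0.4, 0.5, -0.9]
grip_width: 0.159
```

```bash
python3 lat.py; python3 -c "
from h import *
b=manip.camera('side');cv2.imwrite('pics/s14.png',cv2.resize(b[170:280,190:340],None,fx=5,fy=5,interpolation=cv2.INTER_CUBIC))
a=manip.camera('wrist');cv2.imwrite('pics/w14.png',a)
st()"
```

```text
t 11.78 p [ 0.4464 -0.0069  0.0889] phi -78.71 z [-0.001  0.    -1.   ] F [ 0.4  0.5 -0.9] w 0.159 j [-1.    0.09  0.97  2.12 -0.09  0.98 -1.36]
to go ahead 69.9 left -0.4 mm
t 11.88 p [ 0.4463 -0.0073  0.0887] phi -78.72 z [-0.002 -0.001 -1.   ] F [ 0.4  0.  -0.6] w 0.150 j [-1.    0.09  0.97  2.12 -0.09  0.98 -1.36]
```

View pics/w14.png

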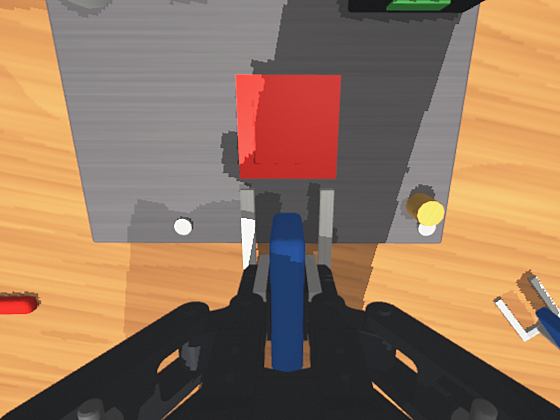

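View pics/s14.png

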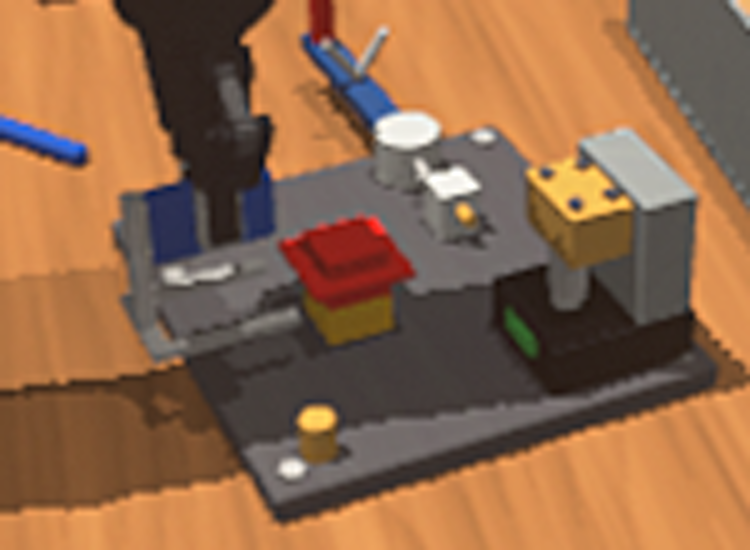

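The cap's near edge (238–338) is centred on the fork (240–334), with the tips just short of the rim. I'm sliding in.

>>> {"op": "step_arm", "data": {
  "motion": [
    [9,0.2,0,0,0.1,0],
    [9,0,0,0,0,0],
    [9,0,0,0,0,0]
  ]
}}

```text
clock: 12.25
position: [0.4744, -0.0018, 0.0884]
ee_rot: [0.995, 0.098, -0.0, 0.0]
ft_force: [-0.2, -0.4, -1.2]
grip_width: 0.154
```

```bash
python3 lat.py
```

```text
t 12.25 p [ 0.4744 -0.0018  0.0884] phi -78.71 z [-0.    -0.001 -1.   ] F [-0.2 -0.4 -1.2] w 0.154 j [-0.96  0.19  0.96  2.05 -0.19  0.99 -1.29]
to go ahead 41.5 left -0.1 mm
```

>>> {"op": "step_arm", "data": {
  "motion": [
    [9,0,0,0,0,0],
    [9,0,0,0,0,0],
    [9,0,0,0,0,0],
    [8,0,0,0,0,0]
  ]
}}

```text
clock: 12.75
position: [0.5115, 0.0055, 0.0882]
ee_rot: [0.995, 0.098, -0.0, 0.001]
ft_force: [-0.4, 0.3, -0.8]
grip_width: 0.155
```

```bash
python3 lat.py; python3 -c "
from h import *
b=manip.camera('side');cv2.imwrite('pics/s15.png',cv2.resize(b[170:280,190:340],None,fx=5,fy=5,interpolation=cv2.INTER_CUBIC))
a=manip.camera('wrist');cv2.imwrite('pics/w15.png',a)"
```

```text
t 12.75 p [0.5115 0.0055 0.0882] phi -78.70 z [-0.    -0.002 -1.   ] F [-0.4  0.3 -0.8] w 0.155 j [-0.9   0.31  0.92  1.96 -0.28  1.01 -1.22]
to go ahead 3.7 left -0.1 mm
```

View pics/w15.png

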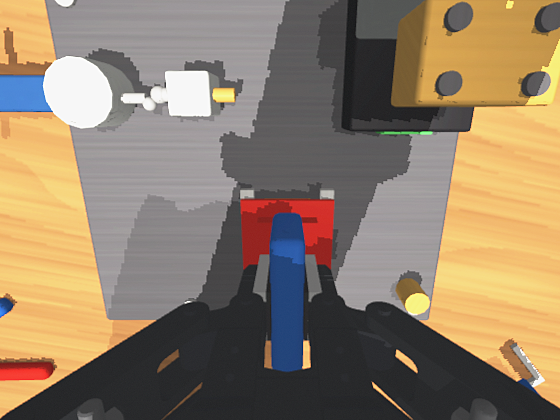

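View pics/s15.png

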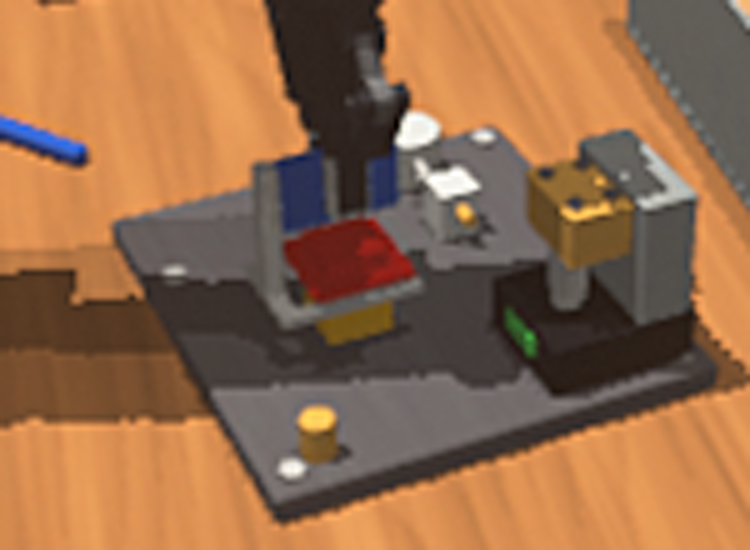

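The fork sits under the rim, with its tips just past the far edge at (247,193) and (327,193). I'm going 2 mm deeper, then pulling up.

>>> {"op": "step_arm", "data": {
  "motion": [
    [2,0,0,0,0,0],
    [0,0,-5,0,0,0],
    [0,0,-6,0,0,0],
    [0,0,-8,0,0,0]
  ]
}}

```text
clock: 13.35
position: [0.5122, 0.0056, 0.1075]
ee_rot: [0.995, 0.098, -0.001, 0.001]
ft_force: [0.7, -0.3, -1.4]
grip_width: 0.156
```

```bash
python3 lat.py
```

```text
t 13.35 p [0.5122 0.0056 0.1075] phi -78.72 z [-0.002 -0.002 -1.   ] F [ 0.7 -0.3 -1.4] w 0.156 j [-0.92  0.28  0.93  1.94 -0.25  1.05 -1.25]
to go ahead 2.9 left -0.1 mm
```

>>> {"op": "step_arm", "data": {
  "motion": [
    [0,0,-10,0,0,0],
    [0,0,-14,0,0,0],
    [0,0,-12,0,0,0],
    [0,0,0,0,0,0],
    [0,0,0,0,0,0]
  ]
}}

```text
clock: 13.98
position: [0.5135, 0.0058, 0.1482]
ee_rot: [0.995, 0.098, 0.001, 0.0]
ft_force: [-0.3, 0.2, -1.7]
grip_width: 0.154
```

```bash
python3 lat.py; python3 -c "
from h import *
b=manip.camera('side');cv2.imwrite('pics/s16.png',cv2.resize(b[150:280,190:340],None,fx=4.5,fy=4.5,interpolation=cv2.INTER_CUBIC))
plan([((.56,-.17,.20),-83),((.605,-.333,.20),-87)])"
```

```text
t 13.97 p [0.5135 0.0058 0.1482] phi -78.72 z [ 0.001 -0.    -1.   ] F [-0.3  0.2 -1.7] w 0.154 j [-0.96  0.21  0.96  1.9  -0.19  1.13 -1.3 ]
to go ahead 1.6 left -0.1 mm
[[2.8,45.4,-12.9,0.0,-0.0,1.1],[3.7,45.3,-12.9,0.0,-0.0,1.1],[4.5,45.2,-12.9,0.0,-0.0,1.1],[5.3,45.1,-13.0,0.0,-0.0,1.1]]
[[6.2,41.8,0.0,0.0,0.0,1.0],[6.9,41.7,0.0,0.0,0.0,1.0],[7.7,41.6,0.0,0.0,0.0,1.0],[8.4,41.4,0.0,0.0,0.0,1.0]]
```

View pics/s16.png

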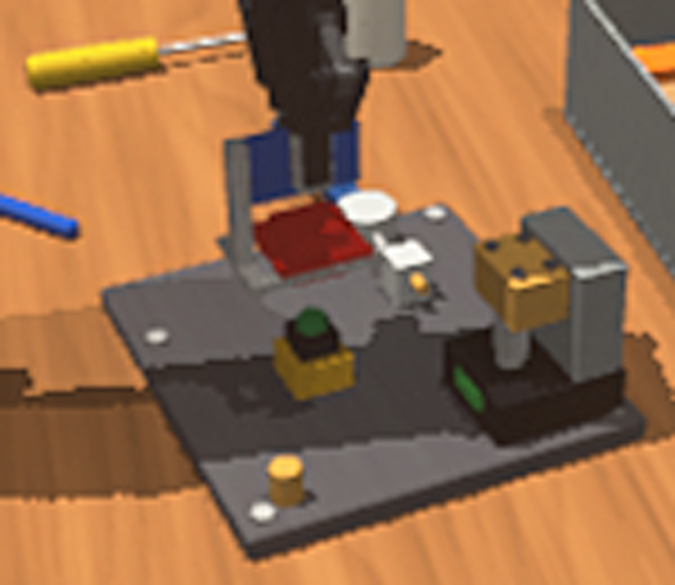

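The cap hangs on the fork and the green button is uncovered. I'm rising, then carrying gently to the tray.

>>> {"op": "step_arm", "data": {
  "motion": [
    [0,0,-20,0,0,0],
    [0,0,-24,0,0,0],
    [1,12,-14,0,0,1],
    [3,25,0,0,0,1],
    [4,32,0,0,0,1],
    [4,34,0,0,0,1],
    [5,34,0,0,0,1],
    [5,34,0,0,0,1],
    [6,34,0,0,0,1],
    [6,34,0,0,0,0],
    [6,34,0,0,0,0],
    [6,25,0,0,0,0],
    [4,12,0,0,0,0],
    [0,0,0,0,0,0]
  ]
}}

```text
clock: 15.78
position: [0.5968, -0.3139, 0.1999]
ee_rot: [0.999, 0.032, -0.005, 0.002]
ft_force: [-0.1, 0.0, -2.1]
grip_width: 0.155
```

```bash
python3 -c "
from h import *
st()
i=manip.camera_info('wrist'); cv2.imwrite('pics/w17.png',manip.camera('wrist'))
plan([((.603,-.333,.20),-86)])
st()"
```

```text
t 15.78 p [ 0.5968 -0.3139  0.1999] phi -86.31 z [-0.011 -0.003 -1.   ] F [-0.1  0.  -2.1] w 0.155 j [-0.2   0.62  0.94  1.39 -0.49  1.39 -0.76]
[[4.9,20.2,-0.1,0.1,0.6,-0.3]]
t 15.82 p [ 0.5968 -0.3131  0.1999] phi -86.27 z [-0.011 -0.003 -1.   ] F [-0.4 -0.5 -1. ] w 0.153 j [-0.2   0.62  0.94  1.39 -0.49  1.39 -0.76]
```

View pics/w17.png

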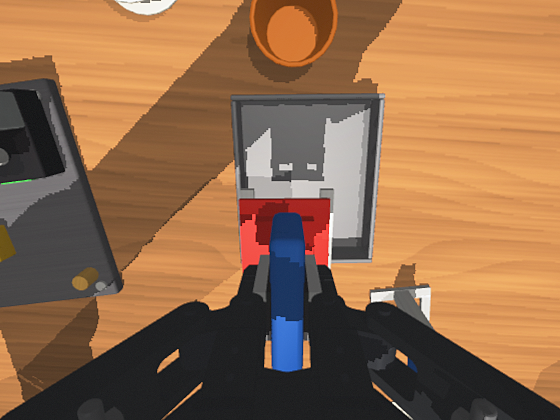

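>>> {"op": "step_arm", "data": {
  "motion": [
    [3,10,0,0,0.3,0],
    [2,9,20,0,0.3,0],
    [0,0,30,0,0,0],
    [0,0,30,0,0,0],
    [0,0,28,0,0,0]
  ]
}}

```text
clock: 16.45
position: [0.6049, -0.3311, 0.0872]
ee_rot: [0.999, 0.034, 0.002, 0.001]
ft_force: [0.0, 0.5, -0.2]
grip_width: 0.154
```

```bash
python3 -c "
from h import *
st()
plan([((.604,-.333,.052),-86)])"
```

```text
t 16.45 p [ 0.6049 -0.3311  0.0872] phi -86.06 z [ 0.004 -0.002 -1.   ] F [ 0.   0.5 -0.2] w 0.154 j [-0.13  0.73  0.87  1.47 -0.58  1.2  -0.69]
[[-1.1,1.8,35.2,0.1,-0.2,-0.1]]
```

>>> {"op": "step_arm", "data": {
  "motion": [
    [0,1,12,0,-0.2,0],
    [0,0,10,0,0,0],
    [0,0,7,0,0,0],
    [0,0,4,0,0,0]
  ]
}}

```text
clock: 16.95
position: [0.6044, -0.3316, 0.0504]
ee_rot: [0.999, 0.035, -0.001, 0.0]
ft_force: [-1.3, 0.7, 10.0]
grip_width: 0.156
```

```bash
python3 -c "
from h import *
st()
b=manip.camera('side');cv2.imwrite('pics/s18.png',cv2.resize(b[250:380,280:420],None,fx=4.5,fy=4.5,interpolation=cv2.INTER_CUBIC))"
```

```text
t 16.95 p [ 0.6044 -0.3316  0.0504] phi -86.04 z [-0.001 -0.001 -1.   ] F [-1.3  0.7 10. ] w 0.156 j [-0.12  0.77  0.84  1.49 -0.6   1.15 -0.67]
```

View pics/s18.png

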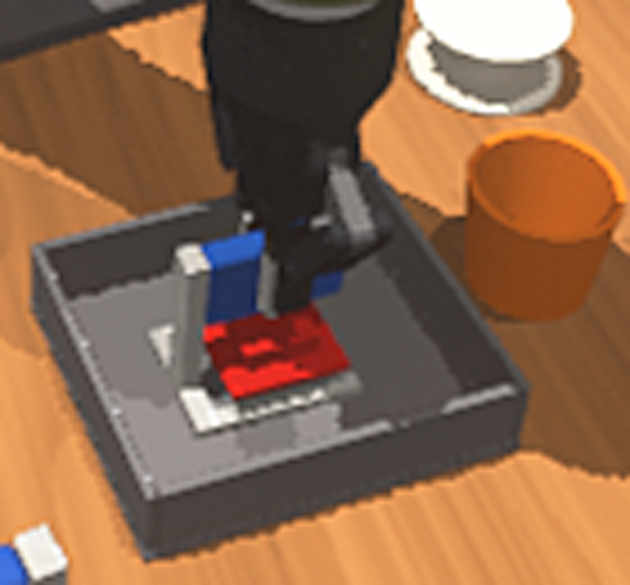

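The puller stands on the tray floor (10 N). I'm easing off 1 mm, opening, and rising.

>>> {"op": "step_arm", "data": {
  "motion": [
    [0,0,-1,0,0,0]
  ]
}}

```text
clock: 17.12
position: [0.6046, -0.3319, 0.0522]
ee_rot: [0.999, 0.035, -0.0, 0.001]
ft_force: [0.2, -0.4, -1.5]
grip_width: 0.156
```

>>> {"op": "step_arm", "data": {
  "motion": [
    [0,0,0,0,0,0],
    [0,0,0,0,0,0],
    [0,0,0,0,0,0],
    [0,0,0,0,0,0]
  ],
  "jaw": 50
}}

```text
clock: 17.62
position: [0.6054, -0.3323, 0.0535]
ee_rot: [0.999, 0.035, 0.001, 0.001]
ft_force: [-0.6, -0.2, -0.4]
grip_width: 0.583
```

>>> {"op": "step_arm", "data": {
  "motion": [
    [0,0,-20,0,0,0],
    [0,0,-40,0,0,0],
    [0,0,-50,0,0,0],
    [0,0,-40,0,0,0]
  ]
}}

```text
clock: 18.12
position: [0.6039, -0.3315, 0.209]
ee_rot: [0.999, 0.034, -0.001, 0.001]
ft_force: [1.5, -0.0, 0.1]
grip_width: 0.586
```

```bash
python3 -c "
from h import *
st()
i=manip.camera_info('wrist');cv2.imwrite('pics/w19.png',manip.camera('wrist'));np.savez('w19.npz',**i)
plan([((.52,-.04,.2),-79)])"
```

```text
t 18.12 p [ 0.6039 -0.3315  0.209 ] phi -86.08 z [-0.002 -0.001 -1.   ] F [ 1.5 -0.   0.1] w 0.586 j [-0.15  0.64  0.93  1.34 -0.5   1.41 -0.74]
[[-10.8,-49.7,2.2,0.0,-0.0,-1.2],[-9.8,-49.9,2.3,0.0,-0.0,-1.2],[-8.8,-50.1,2.3,0.0,-0.0,-1.2],[-7.7,-50.3,2.3,0.0,-0.0,-1.2],[-6.7,-50.4,2.4,0.0,-0.0,-1.2],[-5.7,-50.5,2.4,0.0,-0.0,-1.2]]
```

View pics/w19.png

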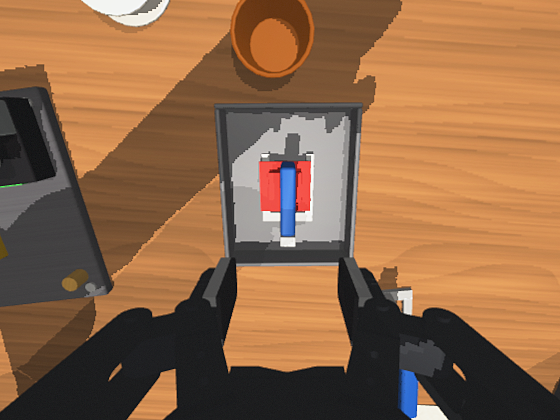

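Puller and cap stand upright mid-tray, at about (287,195). I'm closing the fingers and going over the button.

>>> {"op": "step_arm", "data": {
  "motion": [
    [-13,-44,2,0,0,-1],
    [-12,-48,2,0,0,-1],
    [-10,-50,2,0,0,-1],
    [-9,-50,2,0,0,-1],
    [-7,-50,3,0,0,-1],
    [-6,-50,20,0,0,-1],
    [-3,-36,20,0,0,-1],
    [0,0,20,0,0,0]
  ],
  "jaw": 0,
  "force": 40
}}

```text
clock: 19.18
position: [0.5061, -0.0081, 0.1494]
ee_rot: [0.995, 0.095, 0.009, 0.001]
ft_force: [-0.4, -0.7, -0.2]
grip_width: -0.0
```

```bash
python3 lat.py;python3 -c "
from h import *
plan([((.515,.0055,.08),-79,3)])
i=manip.camera_info('wrist');cv2.imwrite('pics/w20.png',manip.camera('wrist'));np.savez('w20.npz',**i)
b=manip.camera('side');cv2.imwrite('pics/s20.png',cv2.resize(b[150:280,190:340],None,fx=4.5,fy=4.5,interpolation=cv2.INTER_CUBIC))"
```

```text
t 19.18 p [ 0.5061 -0.0081  0.1494] phi -79.07 z [ 0.017 -0.    -1.   ] F [-0.4 -0.7 -0.2] w -0.000 j [-1.01  0.18  1.03  1.93 -0.17  1.11 -1.29]
to go ahead 11.6 left 12.2 mm
[[3.4,-4.0,23.2,0.1,-0.3,-0.0],[3.5,-3.9,23.2,0.1,-0.3,-0.0],[3.7,-3.9,23.1,0.1,-0.3,-0.0]]
```

View pics/w20.png

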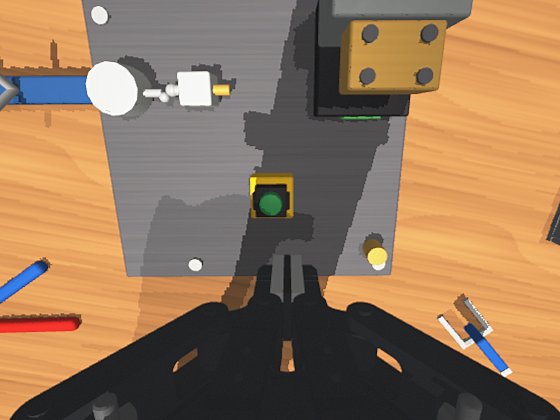

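View pics/s20.png

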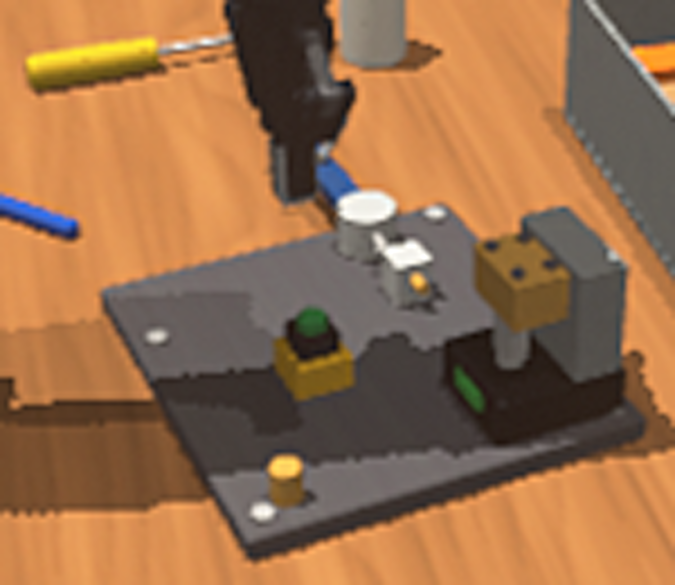

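>>> {"op": "step_arm", "data": {
  "motion": [
    [3.5,-4,23,0.1,-0.3,0],
    [3.5,-4,22,0.1,-0.3,0],
    [3.5,-4,20,0.1,-0.3,0]
  ]
}}

```text
clock: 19.65
position: [0.5174, 0.0004, 0.0872]
ee_rot: [0.996, 0.091, 0.002, -0.001]
ft_force: [-0.3, -0.2, -0.8]
grip_width: 0.004
```

```bash
python3 lat.py;python3 -c "
from h import *
i=dict(np.load('w20.npz')); print('button',bp('wrist',270.5,204,.06,i))
plan([((.5148,.0058,.066),-79,1)])
b=manip.camera('side');cv2.imwrite('pics/s21.png',cv2.resize(b[170:260,210:310],None,fx=6,fy=6,interpolation=cv2.INTER_CUBIC))"
```

```text
t 19.65 p [5.174e-01 4.000e-04 8.720e-02] phi -79.59 z [ 0.004  0.001 -1.   ] F [-0.3 -0.2 -0.8] w 0.004 j [-0.91  0.34  0.96  1.95 -0.33  1.01 -1.19]
to go ahead -1.1 left 6.1 mm
button [0.51417127 0.00561628 0.06      ]
[[-1.6,-5.8,21.2,-0.0,-0.3,-0.6]]
```

View pics/s21.png

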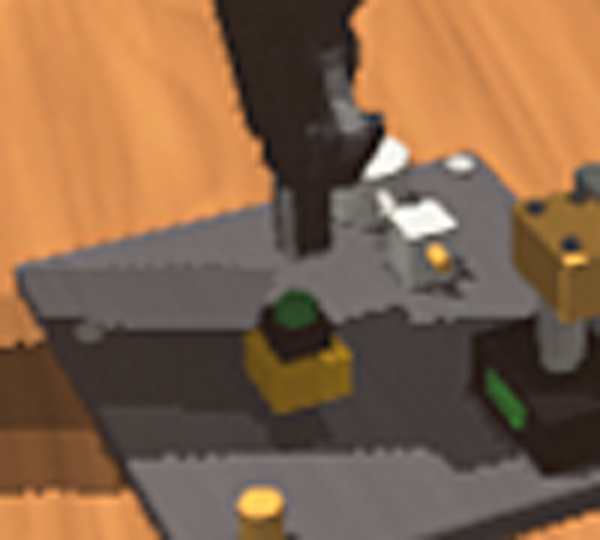

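>>> {"op": "step_arm", "data": {
  "motion": [
    [-1,-4,8,0,-0.2,-0.5],
    [-1,-2,8,0,0,0],
    [0,0,3,0,0,0]
  ]
}}

```text
clock: 20.08
position: [0.5145, 0.0056, 0.0677]
ee_rot: [0.995, 0.095, 0.0, -0.0]
ft_force: [0.3, 1.1, -0.2]
grip_width: 0.006
```

```bash
python3 lat.py
```

```text
t 20.07 p [0.5145 0.0056 0.0677] phi -79.12 z [ 0.001  0.    -1.   ] F [ 0.3  1.1 -0.2] w 0.006 j [-0.9   0.36  0.94  1.97 -0.35  0.98 -1.17]
to go ahead 0.7 left 0.4 mm
```

I'm over the button. Pressing.

>>> {"op": "step_arm", "data": {
  "motion": [
    [0,0,6,0,0,0],
    [0,0,4,0,0,0],
    [0,0,3,0,0,0]
  ]
}}

```text
clock: 20.45
position: [0.5148, 0.0056, 0.0549]
ee_rot: [0.996, 0.095, 0.001, -0.001]
ft_force: [-4.8, -0.1, 21.1]
grip_width: -0.002
```

```bash
python3 lat.py
```

```text
t 20.45 p [0.5148 0.0056 0.0549] phi -79.13 z [ 0.002  0.001 -1.   ] F [-4.8 -0.1 21.1] w -0.002 j [-0.88  0.39  0.92  1.98 -0.38  0.95 -1.16]
to go ahead 0.4 left 0.5 mm
```

It bottomed out at 0.0549 m (5 mm of travel) with 21 N. I'm releasing and withdrawing.

>>> {"op": "step_arm", "data": {
  "motion": [
    [0,0,0,0,0,0],
    [0,0,-15,0,0,0],
    [0,0,-30,0,0,0],
    [0,0,-40,0,0,0],
    [-10,0,-40,0,0,0],
    [-30,0,-20,0,0,0],
    [0,0,0,0,0,0],
    [0,0,0,0,0,0]
  ]
}}

```text
clock: 21.45
position: [0.476, -0.0036, 0.2081]
ee_rot: [0.996, 0.093, 0.003, -0.002]
ft_force: [-0.2, -0.6, 0.5]
grip_width: -0.002
```

```bash
python3 -c "
from h import *
st()
a=manip.camera('wrist');cv2.imwrite('pics/w22.png',a)
b=manip.camera('side');cv2.imwrite('pics/s22.png',cv2.resize(b[120:420,180:480],None,fx=2,fy=2,interpolation=cv2.INTER_CUBIC))
st()"
```

```text
t 21.45 p [ 0.476  -0.0036  0.2081] phi -79.30 z [ 0.005  0.005 -1.   ] F [-0.2 -0.6  0.5] w -0.002 j [-1.16 -0.06  1.07  1.92  0.05  1.25 -1.49]
t 21.55 p [ 0.4759 -0.0045  0.2076] phi -79.38 z [ 0.004  0.002 -1.   ] F [-0.9 -0.3  0.5] w 0.000 j [-1.16 -0.06  1.07  1.92  0.05  1.25 -1.49]
```

View pics/s22.png

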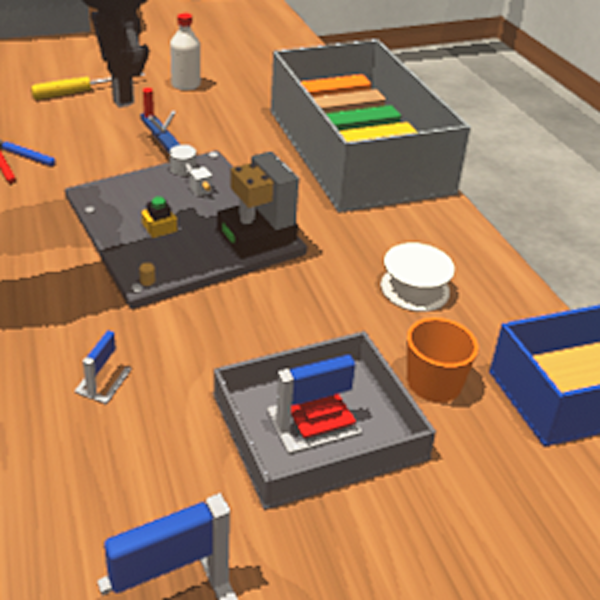

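View pics/w22.png

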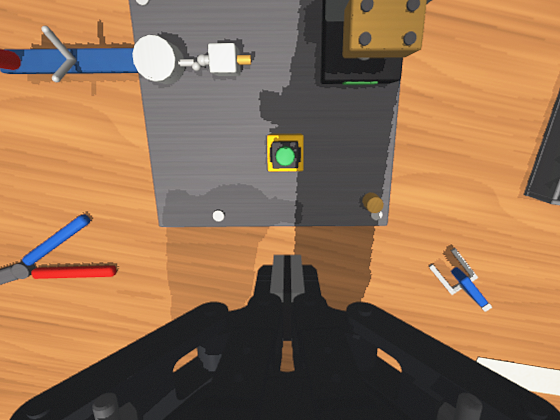

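All is in order: the puller and cap rest in the tray, the button is up at (285,156), the arm is out, and the bystanders are in place. I'm handing in.

```bash
python3 -c "
from workcell import manip
print(manip.hand_in())"
```

```text
the job is handed in; nothing more can be done
None
```

I completed all four steps in order and handed the job in at about 21.6 s of the 67 s allowed; the hand-in reports no verdict.

- **Rest arm:** I swung it out by the red knob until it met its end stop, where the force jumped to about 36 N with no further motion. The wrist view then showed it square to the plate edge. I judged the detent from that force and the picture, since the joint itself can't be read.
- **Cap and puller:** I used the middle-sized puller and lifted the cap off with its fork. I lowered both into the centre of the tray and let go, and the gripper stayed clear of the cap in every view. The last picture shows both upright in the tray.
- **Reset button:** I pressed it until it bottomed at tool height 0.0549 m, about 5 mm of travel, with 21 N. It looked raised again in the last wrist picture.
- **Final check:** The wrist force was near zero, the arm was clear of everything, and the bystanders in view looked unmoved. I did not measure their positions.

One disagreement: the wrist camera placed the cap 2–4 mm away from where the top and side cameras did. For the fit I used the fork and cap positions seen together in the wrist view, and the fork slid in with no noticeable force.

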